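# Fit the lens in the imager module and screw its retaining ring snug

## Task

Lower the black lens unit, flange first, into the round cell on the white imager module so that it sits fully home and upright. Then put the brass retaining ring over it with its two lugs down through the cell's two gaps and screw the ring clockwise (seen from above) until it is just finger-snug on the lens flange: no longer loose, but not forced. Be gentle, let go of everything, and leave the screwdriver, the jar and the small bin where they are.

Things in the scene. Friction and masses are not known exactly. Their poses are not given: they have to be found in the camera images.
- payload: Fixed imager module: white box 94 x 94 mm with red corner rails on a 160 x 120 x 4 mm base plate (long side along its x). Box top 48 mm above the table; a round aluminium lens cell, 78 mm outer diameter, stands on it up to 71 mm (its dark ramps up to 77 mm). Origin on the underside, on the cell's axis, z up.
- cell (a point): Centre of the cell on its axis, level with the flat land around the lens recess, 60 mm above the table; frame as the module's. The recess is 42 mm wide; its floor is a rubber seat 4 mm below this point. The seat is stiffly sprung: it yields 1 mm for 25 N. Around the land is a wall, 68 mm inner diameter, 11 mm high.
- gap (a point): Land in the middle of one gap, 29 mm from the axis along the module's +x; the other gap is opposite (-x). A red dot lies outside each. Between the two 52 degree gaps, two dark ramps overhang the land, leaving a 49 mm round opening. Clockwise from a gap (seen from above) a ramp's underside drops 2 mm per radian and draws the ring's lugs down. Ramp tops are at most 17 mm above the land.
- lens: Lens unit, about 120 g: round flange 40 mm diameter, 7 mm thick, lower edge bevelled; on it a round black barrel 24 mm diameter, 40 mm total height, blue glass on top and a brass band near the top. It stands on its flange: origin at the centre of the underside, z up. When home in the cell the flange's top is 3 mm above the land.
- ring: Brass retaining ring, about 90 g: upright collar 30 mm tall, 29 mm bore, two flats 40 mm apart and 22 mm long facing its +y and -y for gripping; at its foot two lugs along +x and -x. A half turn looks the same. Origin at the centre of the underside, z up. Let down through the gaps, it rests on the lens flange; it clears the barrel by 2.5 mm all round.
- ring_lug (a point): Top of the lug on the ring's +x, 29 mm from the axis and 5.6 mm above the ring's underside. Lugs are 16 mm wide, reach 31 mm from the axis, tops sloped like the ramps. From the gap centres the ring turns clockwise loosely for 15 to 65 degrees (the ramps lie up to 0.8 mm higher or lower from one module to the next), then the lugs meet the ramps and press ring and lens down on the seat. The thread holds itself when let go.
- ring_top (a point): Centre of the ring's top rim, 30 mm above its underside (red marks on the rim above the lugs). Once the lugs meet the ramps the force on the lens grows by about 0.95 N per degree of turn; the torque to turn the ring grows with it, about 0.019 N m per N. About 10 N is snug; under 5 N is loose, over 18 N too tight, over 30 N at any moment damages the lens.
- driver: Orange-handled screwdriver, 170 mm long, lying on the mat; leave alone.
- jar: Clear jar with a blue cap, 50 mm diameter, 65 mm tall; leave alone.
- bin: Black open bin with screws, 90 x 70 x 30 mm; leave alone.
Not all that is in view belongs to the job. Of the things like the ring, leave any that is orange, purple or turquoise; of the rest the smaller one is meant.

How it is judged (in metres and radians):
On the way, in this order (a step that is already met when the one before it is completed fails the run):
1. the lens stands home and upright in the cell's recess, the ring not yet on it (horizontal distance between lens and cell below 0.0025 m and z of lens in the frame of cell below -0.003 m and angle between lens's own z axis and vertical below 0.05 rad and distance between ring and cell above 0.08 m), for 0.2 s.
2. the ring sits down on the lens flange, its lugs below the ramps' level (horizontal distance between ring and cell below 0.004 m and z of ring in the frame of cell below 0.0055 m and angle between ring's own z axis and vertical below 0.08 rad), for 0.1 s.
At the end, for the whole second after the job is handed in: Lens home in the recess (2.5 mm of the axis, underside 3 mm or more below the land, tilt < 0.05 rad); ring on its flange (4 mm of the axis, underside at most 5.5 mm above the land, tilt < 0.06), turned over 0.35 rad from the gaps, pressing the lens with 5 to 18 N; both at rest (horizontal distance between lens and cell below 0.0025 m and z of lens in the frame of cell below -0.003 m and angle between lens's own z axis and vertical below 0.05 rad and horizontal distance between ring and cell below 0.004 m and z of ring in the frame of cell below 0.0055 m and angle between ring's own z axis and vertical below 0.06 rad and angle between the x axis of ring and the x axis of cell, either way round above 0.35 rad and contact force between ring and lens between 5 and 18 N and linear speed of each of ring, lens below 0.01 m/s); the robot touches nothing.
It fails at once if the ring and the lens are pressed together with more than 30 N (contact force between ring and lens above 30 N).
It fails at once if the lens is pressed against the module with more than 30 N (contact force between lens and payload above 30 N).
It fails at once if a bystander (screwdriver, jar, bin) is moved by more than 20 mm (distance of any of driver, jar, bin from where it was at the start of the episode above 0.02 m).
It also fails if it takes over 69 s, if anything falls off the work surface, if the arm or the gripper's body presses on something with over 40 N, if the wrist force passes 120 N, or if a joint passes its speed limit or range.

## Robot

A 7-joint arm with a two-finger parallel gripper is mounted at the origin on the work surface. World frame = base frame: x ahead of the robot, y to its left, z up, the work surface at z = 0. Lengths are in m, angles in degrees, forces in N, time in s.
With the tool pointing down it reaches from about 0.4 to 0.85 m from the base axis. Payload 4.4 kg.
Tool frame: the origin (TCP) lies at the very end of the fingers, on their centre line; the grasp point (between the pads) lies 19 mm behind it; z points along the fingers, y is the direction in which the jaws open and shut (so a half turn about z gives the same grasp; the last joint's range is limited). The gripper opens to 94 mm and grips with 3 to 60 N. Pads are 16 mm wide; open, the fingers measure 119 mm over their backs; the gripper's body (75 mm by 177 mm) begins 78 mm behind the grasp point.
Start: joints at [60.974, 36.005, 2.206, 86.941, -1.547, 57.084, -1.146], TCP at [0.277, -0.588, 0.205] pointing down, gripper open.
Joint ranges: [-175.42, 175.42], [-21.48, 121.26], [-71.46, 75.88], [10.55, 141.38], [-63.04, 243.04], [13.31, 113.54], [-168.57, 168.57]. Speed limits (degrees/s): [147.25, 147.25, 180, 180, 180, 180, 180].

## Interface

Orientations are given as [roll, pitch, yaw] about the fixed x, y, z axes, in that order (R = Rz(yaw) Ry(pitch) Rx(roll)).
In Python, from bench import robot, eyes, job gives the robot as it stands. The module is installed in compiled form; this text tells all that it offers.
- The arm moves only by the shell command python3 -m handwheel 'ROWS' [FORCE]. ROWS is text: rows parted by semicolons, each of 7 numbers parted by spaces: the shift along the tool's x, y, z as a fraction of full scale, then the turn, a rotation vector about the tool's x, y, z as a fraction of full scale, then the opening, from -1 (shut) to 1 (fully open), so that 0 is half open. In form: x y z ax ay az hand; .... A call has 1 to 10 rows; each row shifts and turns the commanded pose from where the row before left it, along the tool's axes as they then stand; what a row does not reach is not made up. Full scale, the value 1, is 0.5 m for a shift and 360 degrees for a turn. A row lasts 1/8 s, in which the tool goes at most 62.5 mm and 10.7 degrees, less where a joint would pass 70% of its speed; a pose out of reach is approached as far as the arm can. A call with a number of a shift or a turn outside -1 to 1 is refused whole. A call with a gripper value outside its range is refused whole. The fingers move at their own pace and stop on an object; FORCE is the grip in N (left out, the last holds). Time passes only in rows, so rows that do not move let the fingers close. It gives the time, the measured TCP pose, the force and the opening at its end, in the units of the state.
- robot.state(): the state, without advancing time (a new reading comes with each control period).
- eyes.capture(name): name is "scene" or "top" or "wrist"; returns a dict with "frame" (480x640x3 uint8, red, green, blue), "vertical_fov" (degrees; the focal length in pixels is half the picture's height over the tangent of half this angle, whatever the lens; pixels are square), "cx", "cy" (the principal point, pixels), "cam_to_world" (4x4, takes a point from camera to world coordinates); the wrist camera has in their place "tool_from_camera" (4x4, takes a point from camera to tool coordinates, whose origin is the TCP and whose axes are the flange's). Camera axes: x right, y up, looking along -z (the intrinsics and any distortion apply to the point x, -y, -z); pixel columns grow to the right and rows downward; lengths in m; the calibration is good to about 2 mm. A picture is of the moment at which its call begins: read the wrist's pose just before it. There is no depth.
- job.job_done(): hands the job in, once; it reports no verdict.
The state is a dict: "time": time; "joints": joint angles; "joint_vel": joint speeds; "effort": joint torques, N m; "ee_pos": TCP position; "ee_rot": TCP orientation; "wrist_force": force on the tool from outside, world axes, zero at the start; "moment": the same for the moment, N m; "finger_gap": finger opening in m.
Only numpy, scipy, OpenCV 4.12 (cv2) and the standard library are available. Lean on these libraries where they do the work, as an engineer would, in place of code of your own. Each camera call takes 0.05 s, during which the arm holds its last target.

## Working session

There is one attempt and no reset: what is moved stays moved. The work goes in short steps, Python scripts to look and compute and a shell command to move; the robot and the scene stay as the last step left them, time stands still between calls to the robot, and variables do not carry over. Pictures are saved under pics/ and viewed, and the job is handed in when it is done.

```bash
mkdir -p pics
python3 - <<'E'
from bench import robot, eyes, job
import cv2,numpy as np
s=robot.state();print({k:(np.round(v,4).tolist()) for k,v in s.items()})
for n in ["scene","top","wrist"]:
    c=eyes.capture(n); cv2.imwrite(f"pics/{n}0.png",c["frame"][:,:,::-1])
    print(n,{k:(np.round(v,4).tolist()) for k,v in c.items() if k!="frame"})
E
```

```text
{'time': 0.0, 'joints': [60.9741, 36.0563, 2.2011, 86.9946, -1.5476, 57.0841, -1.1464], 'joint_vel': [-0.0297, -0.0691, 0.0539, 0.0269, -0.0326, -0.0237, 0.0773], 'effort': [0.0007, -54.9724, 1.1436, -18.6631, -0.0522, 0.0238, 0.0002], 'ee_pos': [0.2771, -0.5873, 0.2046], 'ee_rot': [-179.8947, -0.0001, 25.2563], 'wrist_force': [0.0255, 0.7877, 0.2017], 'moment': [-0.0049, -0.0059, -0.0155], 'finger_gap': 0.094}
scene {'vertical_fov': 42.9676, 'cx': 324.1543, 'cy': 249.0905, 'cam_to_world': [[-0.612, -0.4594, 0.6438, 1.2539], [0.7907, -0.3351, 0.5124, 0.5272], [-0.0197, 0.8226, 0.5683, 0.6704], [0.0, 0.0, 0.0, 1.0]]}
top {'vertical_fov': 57.7492, 'cx': 328.3723, 'cy': 233.1674, 'cam_to_world': [[-0.0009, 0.9944, -0.106, 0.4946], [-1.0, -0.0004, 0.0042, -0.0067], [0.0041, 0.106, 0.9944, 0.9329], [0.0, 0.0, 0.0, 1.0]]}
wrist {'vertical_fov': 67.302, 'cx': 319.9437, 'cy': 245.3759, 'tool_from_camera': [[0.0006, 0.9652, 0.2614, 0.0765], [1.0, -0.0004, -0.0009, -0.0007], [-0.0007, 0.2614, -0.9652, -0.1801], [0.0, 0.0, 0.0, 1.0]]}
```

View pics/scene0.png

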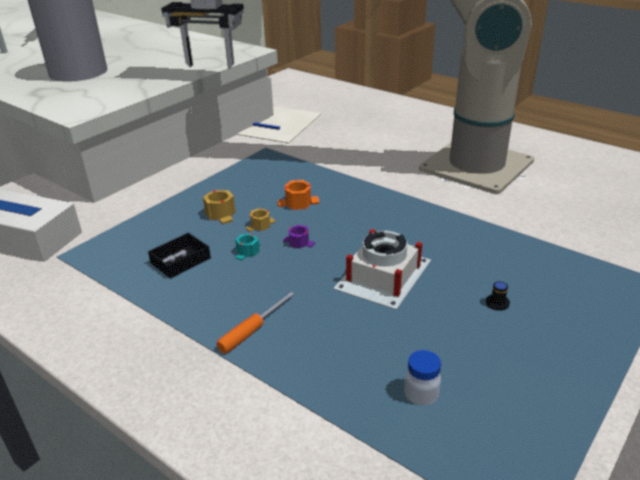

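View pics/top0.png

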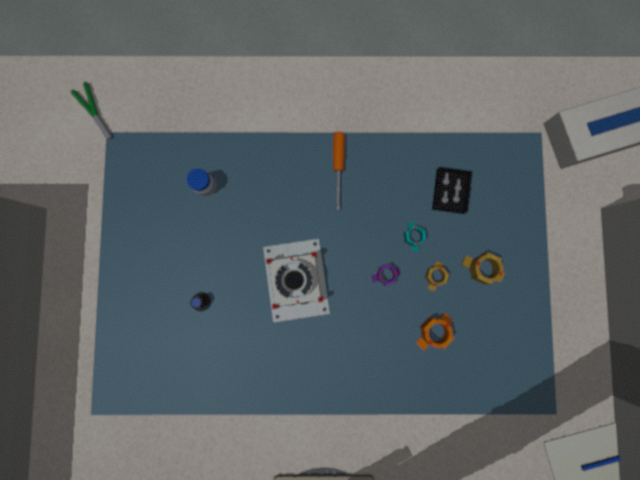

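View pics/wrist0.png

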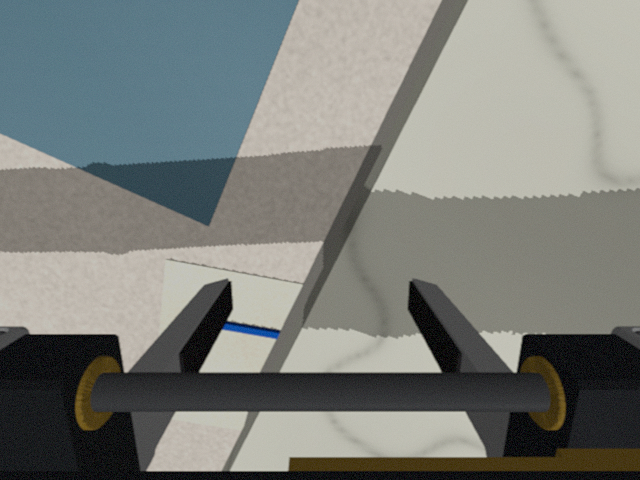

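Candidates in the top view that could be taken for the ring are: small yellow-brass (437,275), large yellow-brass (488,267), orange (437,332), purple (387,274) and turquoise (415,236). By the description it is the small brass one at (437,275). The lens is at (200,301) and the module at (295,280). I'll check the choice in a crop.

```bash
cat > h.py <<'E'
import numpy as np,cv2
from scipy.spatial.transform import Rotation as R
from bench import robot,eyes
def cam(name):
    s=robot.state(); c=eyes.capture(name)
    if name=="wrist":
        T=np.eye(4);T[:3,:3]=R.from_euler('xyz',s["ee_rot"],degrees=True).as_matrix();T[:3,3]=s["ee_pos"]
        c["T"]=T@c["tool_from_camera"]
    else: c["T"]=c["cam_to_world"]
    c["f"]=240/np.tan(np.radians(c["vertical_fov"])/2); c["s"]=s
    return c
def p2w(c,u,v,z):
    d=np.array([(u-c["cx"])/c["f"],-(v-c["cy"])/c["f"],-1]); T=np.array(c["T"])
    d=T[:3,:3]@d; o=T[:3,3]; return o+d*(z-o[2])/d[2]
def w2p(c,p):
    q=np.linalg.inv(c["T"])@np.append(p,1); return np.array([c["cx"]-q[0]/q[2]*c["f"],c["cy"]+q[1]/q[2]*c["f"]])
def crop(c,u0,v0,w,h,k,fn):
    im=c["frame"][v0:v0+h,u0:u0+w,::-1]; cv2.imwrite(fn,cv2.resize(im,None,fx=k,fy=k,interpolation=cv2.INTER_CUBIC))
E
python3 - <<'E'
from h import *
c=cam("top")
crop(c,360,220,160,150,4,"pics/t_ring.png"); a=cv2.imread("pics/t_ring.png")
crop(c,180,220,160,120,5,"pics/t_mod.png")
for n,u,v,z in [("lens",200,301,.03),("ring",437,275,.015),("cell",294,280,.071),("big",488,267,.015),("jar",200,182,.05),("purple",387,274,.015),("bin",452,190,.02)]: print(n,np.round(p2w(c,u,v,z),4))
E
```

```text
lens [0.4512 0.2528 0.03  ]
ring [ 0.504  -0.2388  0.015 ]
cell [0.4939 0.0574 0.071 ]
big [ 0.5207 -0.3468  0.015 ]
jar [0.6951 0.2544 0.05  ]
purple [ 0.5062 -0.1337  0.015 ]
bin [ 0.6845 -0.2745  0.02  ]
```

View pics/t_ring.png

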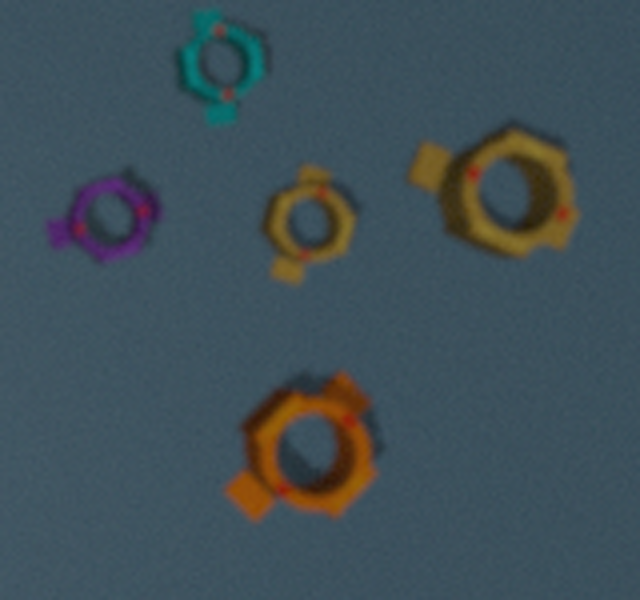

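View pics/t_mod.png

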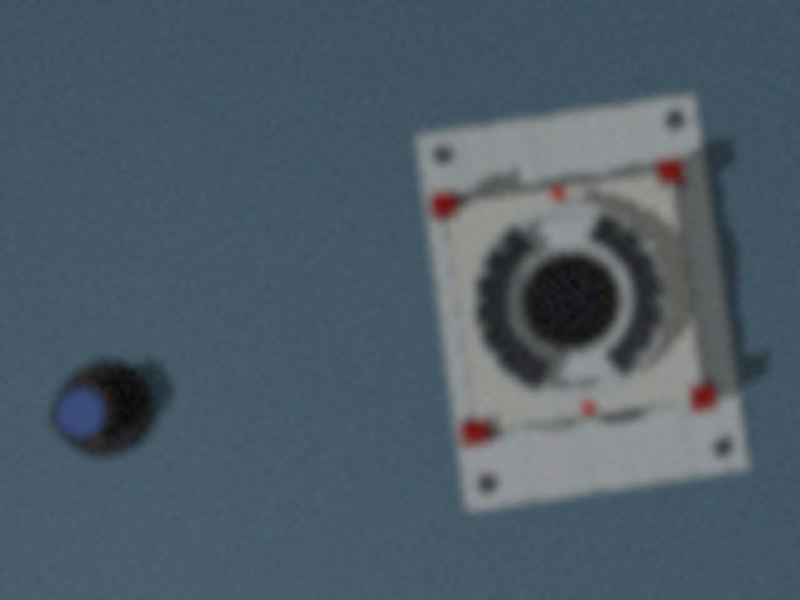

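The crop shows that the small brass ring is at full-image (437.5,275.5), with its lugs roughly up and down at (439,264) and (432,288). It is clearly the smaller of the two brass rings. The module's red dots are at crop (559,192) and (589,408), and the lens glass is at crop (82,412).

Run:
```python
from h import *
c=cam("top")
P=lambda a,b,z:p2w(c,180+a/5,220+b/5,z)
Q=lambda a,b,z:p2w(c,360+a/4,220+b/4,z)
g=P(82,412,.04);print("lens",g, P(104,407,.004))
a,b=P(559,192,.048),P(589,408,.048);d=a-b;print("dots",a,b,(a+b)/2,np.degrees(np.arctan2(d[1],d[0])))
a,b=Q(322,192,.03),Q(306,256,.03);d=a-b;print("ring",(a+b)/2,np.degrees(np.arctan2(d[1],d[0])))
a,b=Q(315,177,.0056),Q(289,271,.0056);d=a-b;print("ring lugs",(a+b)/2,np.degrees(np.arctan2(d[1],d[0])))
```

```text
lens [0.44886973 0.25711189 0.04      ] [0.44910046 0.2585448  0.004     ]
dots [0.53747377 0.06393698 0.048     ] [0.45065338 0.05117835 0.048     ] [0.49406358 0.05755767 0.048     ] 8.360027304011531
ring [ 0.50182013 -0.2380463   0.03      ] -15.601900019497853
ring lugs [ 0.50205815 -0.23793663  0.0056    ] -16.975557612073512
```

```bash
cat > plan.py <<'E'
import sys
from h import *
def plan(x,y,z,yaw,n,state=None):
    s=robot.state(); p=np.array(s["ee_pos"]); M=R.from_euler('xyz',s["ee_rot"],degrees=True)
    G=R.from_euler('xyz',[180,0,yaw],degrees=True); t=np.array([x,y,z])
    rv=(M.inv()*G).as_rotvec(); out=[]
    st=R.from_rotvec(rv/n)
    for i in range(n):
        d=M.inv().apply((t-p)/n)/.5; r=np.degrees(rv/n)/360
        out.append(np.r_[d,r]); M=M*st
    print("now",np.round(p,4),np.round(s["ee_rot"],2),"gap",round(s["finger_gap"],4),"F",np.round(s["wrist_force"],2),"t",round(s["time"],2)," step mm",np.linalg.norm(t-p)/n*1e3,"deg",np.degrees(np.linalg.norm(rv))/n)
    for o in out: print(" ".join("%.4f"%v for v in o))
if __name__=="__main__": plan(*map(float,sys.argv[1:5+0]),int(sys.argv[5])) if 0 else plan(*[float(a) for a in sys.argv[1:5]],int(sys.argv[5]))
E
python3 plan.py 0.49 0.0575 0.2 98.4 14
```

```text
now [ 0.2773 -0.5876  0.205 ] [-179.95   -0.     25.25] gap 0.0941 F [-0.08 -0.47 -0.07] t 0.25  step mm 48.521196265825786 deg 5.224758606889746
0.0668 -0.0704 0.0008 -0.0000 -0.0000 -0.0145
0.0729 -0.0640 0.0008 -0.0000 -0.0000 -0.0145
0.0785 -0.0571 0.0008 -0.0000 -0.0000 -0.0145
0.0833 -0.0497 0.0008 -0.0000 -0.0000 -0.0145
0.0875 -0.0419 0.0008 -0.0000 -0.0000 -0.0145
0.0910 -0.0338 0.0008 -0.0000 -0.0000 -0.0145
0.0937 -0.0254 0.0007 -0.0000 -0.0000 -0.0145
0.0956 -0.0167 0.0007 -0.0000 -0.0000 -0.0145
0.0967 -0.0079 0.0007 -0.0000 -0.0000 -0.0145
0.0970 0.0009 0.0007 -0.0000 -0.0000 -0.0145
0.0966 0.0097 0.0007 -0.0000 -0.0000 -0.0145
0.0953 0.0185 0.0007 -0.0000 -0.0000 -0.0145
0.0932 0.0271 0.0007 -0.0000 -0.0000 -0.0145
0.0903 0.0355 0.0007 -0.0000 -0.0000 -0.0145
```

```bash
python3 -m handwheel '0.067 -0.070 0.001 0 0 -0.0145 0; 0.073 -0.064 0.001 0 0 -0.0145 0; 0.078 -0.057 0.001 0 0 -0.0145 0; 0.083 -0.050 0.001 0 0 -0.0145 0; 0.087 -0.042 0.001 0 0 -0.0145 0; 0.091 -0.034 0.001 0 0 -0.0145 0; 0.094 -0.025 0.001 0 0 -0.0145 0; 0.096 -0.017 0.001 0 0 -0.0145 0; 0.097 -0.008 0.001 0 0 -0.0145 0; 0.097 0.001 0.001 0 0 -0.0145 0' 
python3 -m handwheel '0.097 0.010 0 0 0 -0.0145 0; 0.095 0.018 0 0 0 -0.0145 0; 0.093 0.027 0 0 0 -0.0145 0; 0.090 0.035 0 0 0 -0.0145 0; 0 0 0 0 0 0 0; 0 0 0 0 0 0 0'
python3 - <<'E'
from h import *
s=robot.state();print(np.round(s["ee_pos"],4),np.round(s["ee_rot"],2),np.round(s["joints"],1),np.round(s["joint_vel"],2))
c=cam("wrist");cv2.imwrite("pics/w1.png",c["frame"][:,:,::-1])
E
```

```text
time: 1.5
ee_pos: [0.4298, -0.1257, 0.2007]
ee_rot: [180.0, 0.0, 77.6]
wrist_force: [0.6, 0.1, 0.4]
finger_gap: 0.0468
time: 2.25
ee_pos: [0.4895, 0.0561, 0.2003]
ee_rot: [-179.9, 0.0, 98.3]
wrist_force: [0.5, -1.1, 0.6]
finger_gap: 0.047
[0.4895 0.0561 0.2003] [-1.7995e+02  5.0000e-02  9.8290e+01] [  5.7  24.8 -21.7 111.4  12.5  46.1 -14.6] [ 1.31 -0.43  0.83  0.42 -0.09  0.04  0.03]
```

View pics/w1.png

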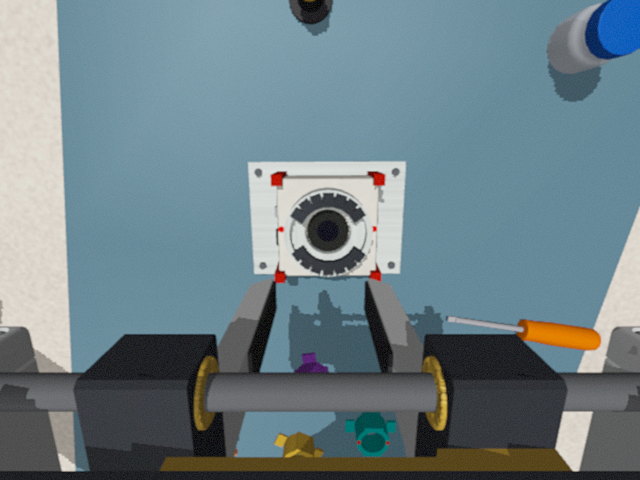

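The wrist view shows the module at (328,231) between the fingertips, its red dots at (281,229) and (375,229), with the lens at (311,5), the purple ring (310,362) and the brass ring (298,445).

Run:
```python
from h import *
c=cam("wrist");crop(c,240,150,180,140,4,"pics/w1c.png")
im=c["frame"].astype(int);m=((im[...,0]>150)&(im[...,1]<80)&(im[...,2]<80)).astype(np.uint8)
n,l,st,ce=cv2.connectedComponentsWithStats(m)
for i in range(1,n):
    if st[i,4]>4:print(st[i,4],np.round(ce[i],1),np.round(p2w(c,*ce[i],.048),4))
```

```text
107 [378.8 178.2] [0.5355 0.1123 0.048 ]
110 [276.4 179. ] [0.4435 0.0982 0.048 ]
15 [280.4 228.4] [0.4524 0.0531 0.048 ]
7 [374.4 227.7] [0.54   0.0665 0.048 ]
89 [279.6 277. ] [0.4571 0.0046 0.048 ]
79 [375.8 275.6] [0.5501 0.0196 0.048 ]
5 [582. 327.] [ 0.7677 -0.0048  0.048 ]
```

View pics/w1c.png

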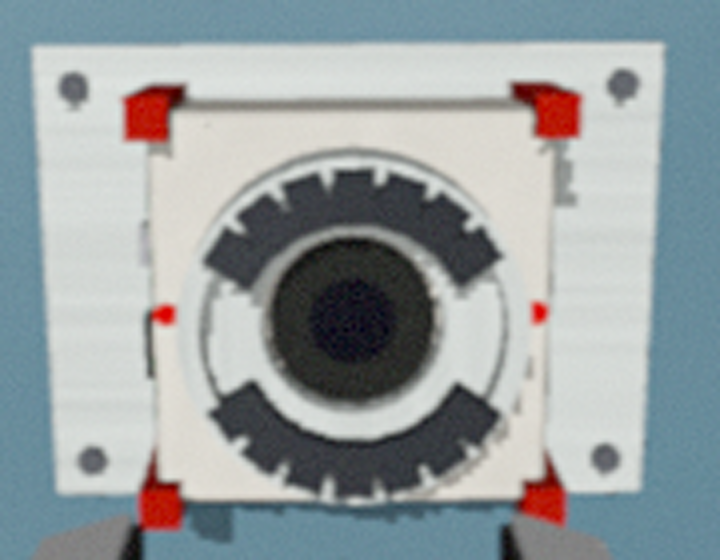

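```bash
python3 - <<'E'
from h import *
c=cam("wrist");print(p2w(c,328.25,229.75,.06),p2w(c,311,5,.03))
E
python3 plan.py 0.4485 0.240 0.2 98.6 5
```

```text
[0.49669543 0.06068704 0.06      ] [0.4545372  0.24603641 0.03      ]
now [0.4896 0.0553 0.2004] [-1.7997e+02  5.0000e-02  9.8180e+01] gap 0.0473 F [-0.21 -0.09 -0.6 ] t 2.4  step mm 37.847785084053584 deg 0.08489727789943616
0.0755 -0.0058 0.0001 -0.0000 0.0000 -0.0002
0.0755 -0.0056 0.0001 -0.0000 0.0000 -0.0002
0.0755 -0.0055 0.0001 -0.0000 0.0000 -0.0002
0.0755 -0.0054 0.0001 -0.0000 0.0000 -0.0002
0.0755 -0.0053 0.0002 -0.0000 0.0000 -0.0002
```

```bash
python3 -m handwheel '0.0755 -0.0055 0 0 0 -0.0002 0; 0.0755 -0.0055 0 0 0 -0.0002 0; 0.0755 -0.0055 0 0 0 -0.0002 0; 0.0755 -0.0055 0 0 0 -0.0002 0; 0.0755 -0.0055 0 0 0 -0.0002 0; 0 0 0 0 0 0 0; 0 0 0 0 0 0 0'
python3 - <<'E'
from h import *
c=cam("wrist");cv2.imwrite("pics/w2.png",c["frame"][:,:,::-1]);s=c["s"];print(np.round(s["ee_pos"],4),np.round(s["ee_rot"],2))
c=cam("wrist");s=c["s"];print(np.round(s["ee_pos"],4),np.round(s["ee_rot"],2))
crop(c,240,150,160,120,5,"pics/w2c.png")
E
```

```text
time: 3.28
ee_pos: [0.4488, 0.2399, 0.2004]
ee_rot: [-180.0, 0.1, 98.6]
wrist_force: [0.1, -0.7, 0.4]
finger_gap: 0.0469
[0.4488 0.2399 0.2004] [-1.7998e+02  8.0000e-02  9.8590e+01]
[0.449  0.2396 0.2004] [-1.7999e+02  8.0000e-02  9.8540e+01]
```

View pics/w2c.png

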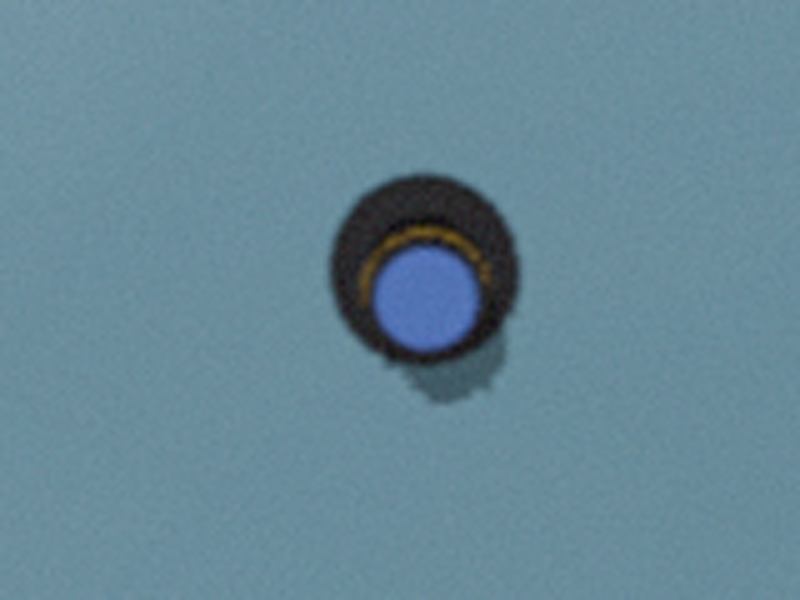

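The crop shows the lens with its blue glass centred at full-image (325.4,209.8) and its flange at (325,203.6).

```bash
python3 - <<'E'
from h import *
c=cam("wrist");print(p2w(c,325.4,209.8,.04),p2w(c,325,203.6,.006));T=np.linalg.inv(c["T"])
E
python3 plan.py 0.4505 0.2605 0.075 98.7 4
```

```text
[0.45169496 0.25950308 0.04      ] [0.4516371  0.26028204 0.006     ]
now [0.449  0.2398 0.2004] [-1.7999e+02  5.0000e-02  9.8530e+01] gap 0.0474 F [ 0.26 -0.03 -0.03] t 3.42  step mm 31.781213623193924 deg 0.044026069525423484
0.0102 0.0023 0.0627 -0.0000 0.0000 -0.0001
0.0102 0.0023 0.0627 -0.0000 0.0000 -0.0001
0.0101 0.0023 0.0627 -0.0000 0.0000 -0.0001
0.0101 0.0023 0.0627 -0.0000 0.0000 -0.0001
```

```bash
python3 -m handwheel '0.0098 0.0023 0.0627 0 0 0 0; 0.0098 0.0023 0.0627 0 0 0 0; 0.0097 0.0023 0.0627 0 0 0 0; 0.0097 0.0023 0.0627 0 0 0 0; 0 0 0 0 0 0 0; 0 0 0 0 0 0 0'
python3 - <<'E'
from h import *
c=cam("wrist");cv2.imwrite("pics/w3.png",c["frame"][:,:,::-1]);s=c["s"];print(np.round(s["ee_pos"],4),np.round(s["ee_rot"],2))
E
```

```text
time: 4.18
ee_pos: [0.4508, 0.2612, 0.0759]
ee_rot: [179.9, -0.0, 98.6]
wrist_force: [-0.4, -0.1, 0.5]
finger_gap: 0.0468
[0.4508 0.2612 0.0759] [ 1.7995e+02 -1.0000e-02  9.8640e+01]
```

View pics/w3.png

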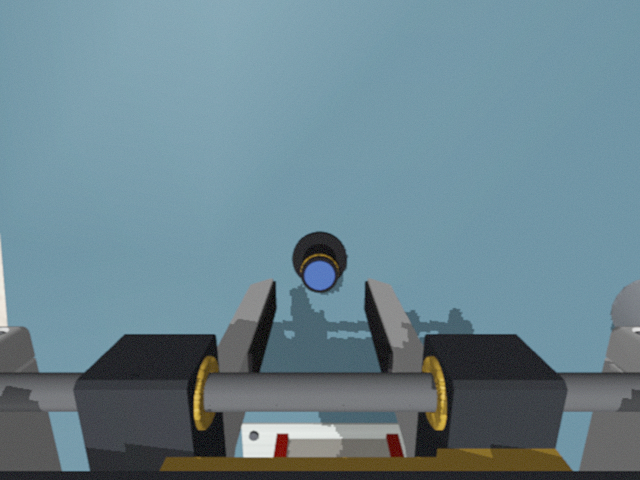

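```bash
python3 - <<'E'
from h import *
c=cam("wrist");im=c["frame"].astype(int)
m=((im[...,2]>im[...,0]+60)&(im[...,2]>150)).astype(np.uint8);m[:230]=0;m[310:]=0;m[:,:290]=0;m[:,350:]=0
n,l,st,ce=cv2.connectedComponentsWithStats(m);i=1+np.argmax(st[1:,4]);print(ce[i],st[i]);g=p2w(c,*ce[i],.04);print(g)
A=np.linalg.inv(np.array(c["tool_from_camera"]))
def tp(p):
    q=A@np.append(p,1);return np.round([c["cx"]-q[0]/q[2]*c["f"],c["cy"]+q[1]/q[2]*c["f"]],1)
for p in [(0,0,0),(.008,.0235,0),(-.008,.0235,0),(.008,-.0235,0),(.01,.0235,0)]:print(p,tp(p))
E
python3 plan.py 0.4508 0.2610 0.075 98.7 1
```

```text
[318.63636364 275.31445604] [304 262  30  28 671]
[0.451045   0.25968684 0.04      ]
(0, 0, 0) [319.1 295.3]
(0.008, 0.0235, 0) [363.3 281.3]
(-0.008, 0.0235, 0) [362.3 309. ]
(0.008, -0.0235, 0) [274.9 281.3]
(0.01, 0.0235, 0) [363.4 277.8]
now [0.4511 0.2616 0.0764] [ 1.7987e+02 -4.0000e-02  9.8640e+01] gap 0.0469 F [ 0.07 -0.45 -0.72] t 4.28  step mm 1.5751926876051943 deg 0.14501790421578764
-0.0011 -0.0009 0.0028 0.0004 -0.0001 -0.0002
```

```bash
python3 -m handwheel '-0.0036 -0.001 0.04 0 0 0 0; 0 0 0.04 0 0 0 0; 0 0 0.0408 0 0 0 0; 0 0 0 0 0 0 0; 0 0 0 0 0 0 0'
python3 -m handwheel '0 0 0 0 0 0 -0.6;0 0 0 0 0 0 -0.7; 0 0 0 0 0 0 -1; 0 0 0 0 0 0 -1; 0 0 0 0 0 0 -1' 12
python3 - <<'E'
from h import *
c=cam("wrist");cv2.imwrite("pics/w4.png",c["frame"][:,:,::-1])
E
```

```text
time: 4.9
ee_pos: [0.4506, 0.2601, 0.0158]
ee_rot: [179.9, -0.0, 98.7]
wrist_force: [0.2, 1.1, 0.5]
finger_gap: 0.047
time: 5.52
ee_pos: [0.4502, 0.2599, 0.0151]
ee_rot: [180.0, -0.0, 98.7]
wrist_force: [-0.5, -0.6, 6.3]
finger_gap: 0.0232
```

View pics/w4.png

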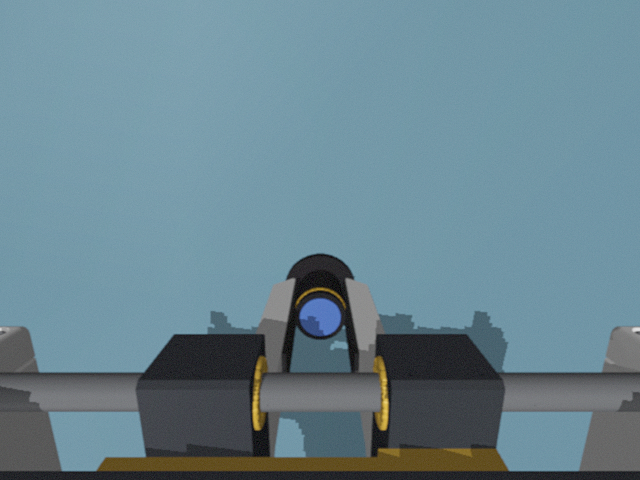

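```bash
cat > glass.py <<'E'
from h import *
def glass(c,z=-.0245):
    im=c["frame"].astype(int)
    m=((im[...,2]>im[...,0]+50)&(im[...,2]>im[...,1]+35)).astype(np.uint8);m[:270]=0;m[350:]=0;m[:,:285]=0;m[:,355:]=0
    m=cv2.morphologyEx(m,cv2.MORPH_OPEN,np.ones((3,3),np.uint8))
    n,l,st,ce=cv2.connectedComponentsWithStats(m);i=1+np.argmax(st[1:,4])
    cn,_=cv2.findContours((l==i).astype(np.uint8),cv2.RETR_EXTERNAL,cv2.CHAIN_APPROX_NONE);e=cv2.minEnclosingCircle(cn[0])
    (u,v),r=e
    c2=dict(c);c2["T"]=c["tool_from_camera"];return e,st[i],p2w(c2,u,v,z)
E
python3 -m handwheel '0 0 -0.02 0 0 0 -1; 0 0 -0.06 0 0 0 -1; 0 0 -0.1 0 0 0 -1;  0 0 -0.1 0 0 0 -1; 0 0 0 0 0 0 -1; 0 0 0 0 0 0 -1'
python3 - <<'E'
from glass import *
c=cam("wrist");print(glass(c));cv2.imwrite("pics/w5.png",c["frame"][:,:,::-1])
E
python3 plan.py 0.4964 0.0605 0.150 98.7 6
```

```text
time: 6.32
ee_pos: [0.4493, 0.259, 0.1542]
ee_rot: [-179.9, 0.0, 98.7]
wrist_force: [-0.4, 0.6, -1.9]
finger_gap: 0.0235
(((320.0, 316.0), 20.61562728881836), array([ 300,  298,   41,   38, 1236], dtype=int32), array([-0.00011722,  0.00049748, -0.0245    ]))
now [0.449  0.2588 0.1536] [-1.7987e+02  7.0000e-02  9.8690e+01] gap 0.0236 F [ 0.17  0.81 -1.81] t 6.38  step mm 33.99405673604391 deg 0.0249955986528705
-0.0677 0.0056 0.0013 -0.0001 0.0000 -0.0000
-0.0677 0.0056 0.0013 -0.0001 0.0000 -0.0000
-0.0677 0.0056 0.0013 -0.0001 0.0000 -0.0000
-0.0677 0.0056 0.0012 -0.0001 0.0000 -0.0000
-0.0677 0.0056 0.0012 -0.0001 0.0000 -0.0000
-0.0677 0.0056 0.0012 -0.0001 0.0000 -0.0000
```

View pics/w5.png

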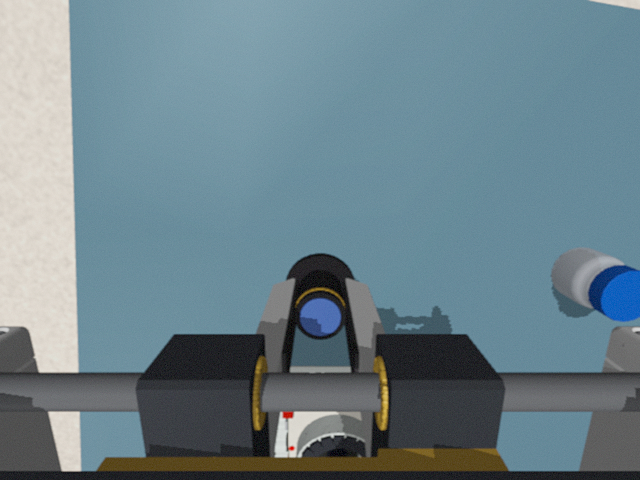

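The lens is held centred and upright, with its glass at (320,316).

```bash
python3 -m handwheel '-0.0677 0.0056 0.001 0 0 0 -1; -0.0677 0.0056 0.001 0 0 0 -1; -0.0677 0.0056 0.001 0 0 0 -1; -0.0677 0.0056 0.001 0 0 0 -1; -0.0677 0.0056 0.001 0 0 0 -1; -0.0677 0.0056 0.001 0 0 0 -1; 0 0 0 0 0 0 -1; 0 0 0 0 0 0 -1'
python3 - <<'E'
from glass import *
c=cam("wrist");cv2.imwrite("pics/w6.png",c["frame"][:,:,::-1]);print(np.round(c["s"]["ee_pos"],4),glass(c)[2])
im=c["frame"].astype(int);m=((im[...,0]>130)&(im[...,1]<70)&(im[...,2]<70)).astype(np.uint8)
n,l,st,ce=cv2.connectedComponentsWithStats(m)
for i in range(1,n):
    if st[i,4]>4:print(st[i,4],np.round(ce[i],1),np.round(p2w(c,*ce[i],.048),4))
E
```

```text
time: 7.38
ee_pos: [0.4962, 0.0622, 0.1506]
ee_rot: [-179.9, -0.1, 98.7]
wrist_force: [0.2, 0.6, -0.8]
finger_gap: 0.0236
[0.4962 0.0622 0.1506] [-0.00011608  0.00049666 -0.0245    ]
159 [259.6 191.4] [0.4432 0.0982 0.048 ]
154 [379.4 191.9] [0.5357 0.1121 0.048 ]
20 [264.3 247.9] [0.4519 0.0532 0.048 ]
15 [373.7 248.2] [0.5399 0.0666 0.048 ]
82 [261.8 302.7] [0.4553 0.0048 0.048 ]
67 [377.5 303.6] [0.5525 0.0191 0.048 ]
30 [540.7 353.6] [ 0.704  -0.0057  0.048 ]
26 [538.7 366.2] [ 0.7061 -0.0181  0.048 ]
8 [298.5 413. ] [ 0.5013 -0.1002  0.048 ]
6 [303.  441.5] [ 0.5099 -0.1314  0.048 ]
```

View pics/w6.png

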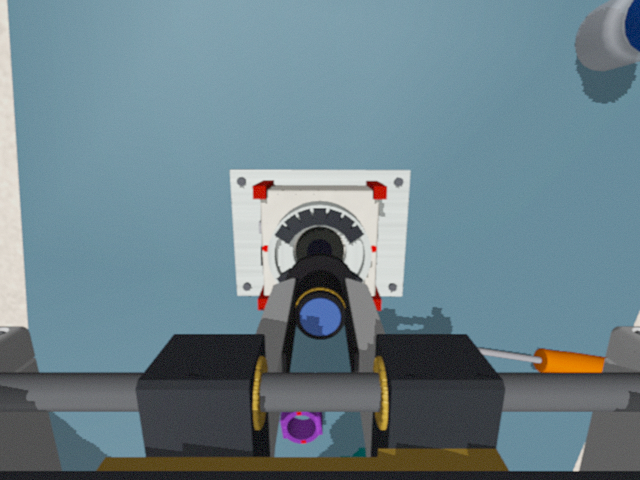

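```bash
python3 -m handwheel '-0.0038 -0.0016 0.032 0 0 0 -1; 0 0 0.032 0 0 0 -1; 0 0 0.032 0 0 0 -1; 0 0 0 0 0 0 -1; 0 0 0 0 0 0 -1'
python3 - <<'E'
from glass import *
c=cam("wrist");cv2.imwrite("pics/w7.png",c["frame"][:,:,::-1]);crop(c,210,150,220,190,3,"pics/w7c.png");print(np.round(c["s"]["ee_pos"],4),glass(c)[2])
im=c["frame"].astype(int);m=((im[...,0]>130)&(im[...,1]<70)&(im[...,2]<70)).astype(np.uint8)
n,l,st,ce=cv2.connectedComponentsWithStats(m)
for i in range(1,n):
    if st[i,4]>4 and ce[i][1]<330:print(st[i,4],np.round(ce[i],1),np.round(p2w(c,*ce[i],.048),4))
c=cam("scene");crop(c,330,200,120,110,6,"pics/s7.png")
print(robot.state()["ee_pos"])
E
```

```text
time: 8.05
ee_pos: [0.4968, 0.0604, 0.104]
ee_rot: [180.0, -0.0, 98.8]
wrist_force: [0.2, 0.4, -1.0]
finger_gap: 0.0234
[0.4968 0.0604 0.104 ] [-0.00011609  0.00049982 -0.0245    ]
226 [246.3 197.2] [0.4427 0.0979 0.048 ]
231 [390.5 197.6] [0.5361 0.1121 0.048 ]
21 [253.1 263.5] [0.4519 0.0532 0.048 ]
16 [382.9 263.9] [0.5402 0.0666 0.048 ]
[0.49712077 0.06006092 0.10429811]
```

View pics/w7c.png

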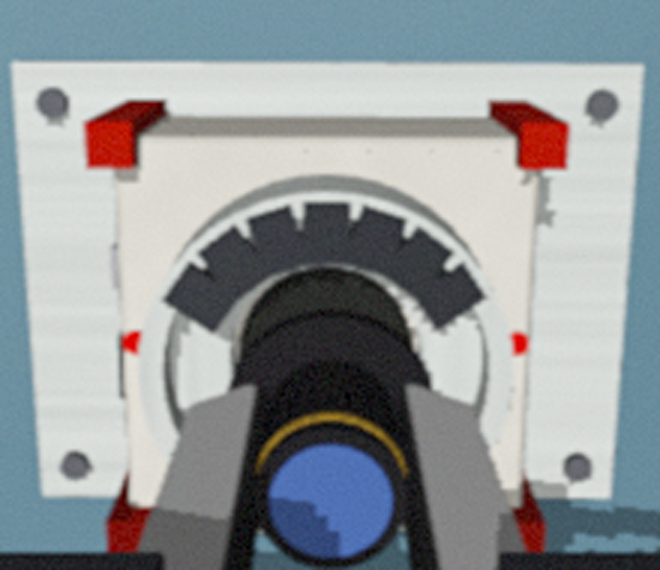

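View pics/s7.png

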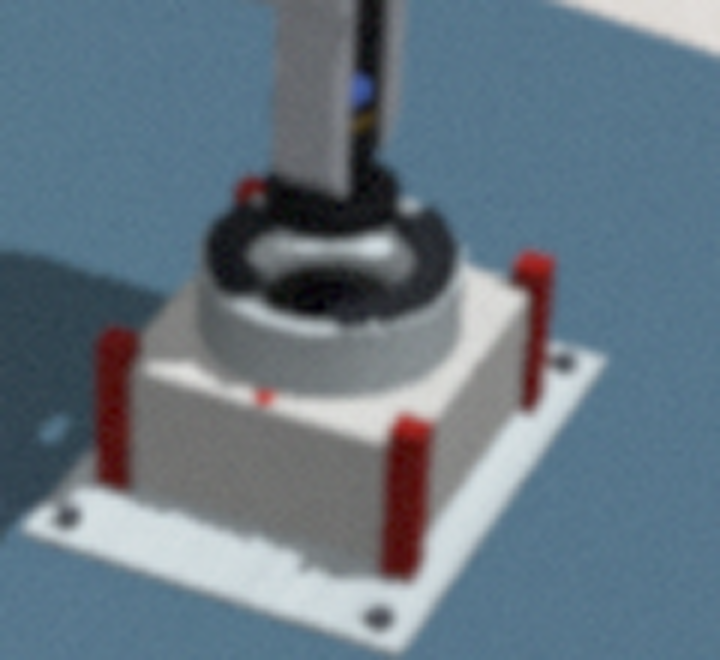

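```bash
python3 -m handwheel '0 -0.0024 0.01 0 0 0 -1; 0 0 0.01 0 0 0 -1; 0 0 0 0 0 0 -1; 0 0 0 0 0 0 -1'
python3 - <<'E'
from glass import *
for k in range(2):
  c=cam("wrist");print(np.round(c["s"]["ee_pos"],4),np.round(c["s"]["ee_rot"],2),glass(c)[2])
crop(c,210,150,220,190,3,"pics/w8c.png")
im=c["frame"].astype(int);m=((im[...,0]>130)&(im[...,1]<70)&(im[...,2]<70)).astype(np.uint8)
n,l,st,ce=cv2.connectedComponentsWithStats(m)
for i in range(1,n):
    if st[i,4]>4 and ce[i][1]<330:print(st[i,4],np.round(ce[i],1),np.round(p2w(c,*ce[i],.048),4))
E
```

```text
time: 8.65
ee_pos: [0.4955, 0.0594, 0.0936]
ee_rot: [-180.0, -0.0, 98.7]
wrist_force: [1.0, -0.5, -1.8]
finger_gap: 0.0237
[0.4955 0.0594 0.0936] [-180.     -0.     98.69] [-0.00011609  0.00049838 -0.0245    ]
[0.4956 0.0594 0.0937] [179.99  -0.    98.69] [-0.00011602  0.00049854 -0.0245    ]
253 [245.1 198. ] [0.4427 0.098  0.048 ]
248 [396.1 198.5] [0.5363 0.112  0.048 ]
25 [252.4 267. ] [0.452  0.0533 0.048 ]
18 [387.7 267.3] [0.5402 0.0666 0.048 ]
```

View pics/w8c.png

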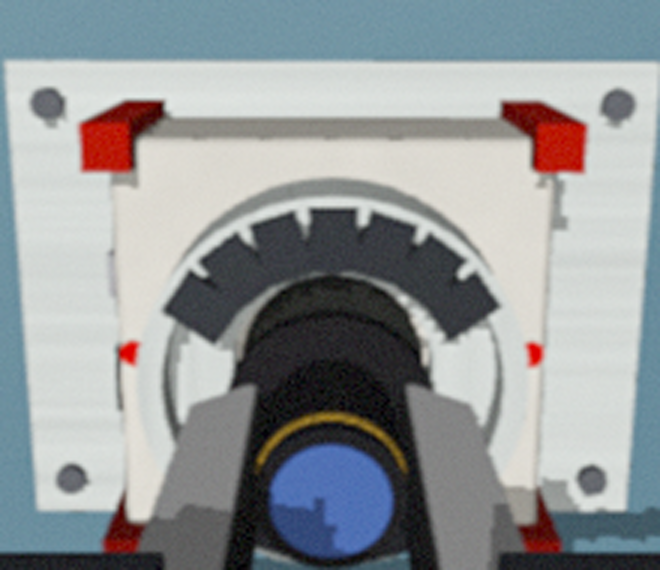

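```bash
python3 -m handwheel '0.0012 0 0.01 0 0 0 -1; 0 0 0.012 0 0 0 -1; 0 0 0.012 0 0 0 -1; 0 0 0 0 0 0 -1; 0 0 0 0 0 0 -1'
python3 - <<'E'
from glass import *
for k in range(2):
  c=cam("wrist");print(np.round(c["s"]["ee_pos"],4),np.round(c["s"]["ee_rot"],2),np.round(c["s"]["wrist_force"],1),glass(c)[2])
crop(c,210,150,220,190,3,"pics/w9c.png")
im=c["frame"].astype(int);m=((im[...,0]>130)&(im[...,1]<70)&(im[...,2]<70)).astype(np.uint8)
n,l,st,ce=cv2.connectedComponentsWithStats(m)
for i in range(1,n):
    if st[i,4]>4 and ce[i][1]<330:print(st[i,4],np.round(ce[i],1),np.round(p2w(c,*ce[i],.048),4))
E
```

```text
time: 9.38
ee_pos: [0.4954, 0.06, 0.0766]
ee_rot: [-180.0, -0.0, 98.7]
wrist_force: [-0.2, 0.1, -1.4]
finger_gap: 0.0239
[0.4954 0.06   0.0766] [-180.    -0.    98.7] [-0.2  0.1 -1.4] [-0.00011612  0.00049843 -0.0245    ]
[0.4955 0.06   0.0767] [179.99  -0.    98.7 ] [ 0.8 -0.2 -1.2] [-0.00037448  0.00049882 -0.0245    ]
297 [239.  203.3] [0.4426 0.0978 0.048 ]
303 [402.1 203.6] [0.5364 0.1121 0.048 ]
29 [247.2 276.8] [0.4518 0.0533 0.048 ]
23 [393.  277.1] [0.5404 0.0667 0.048 ]
```

View pics/w9c.png

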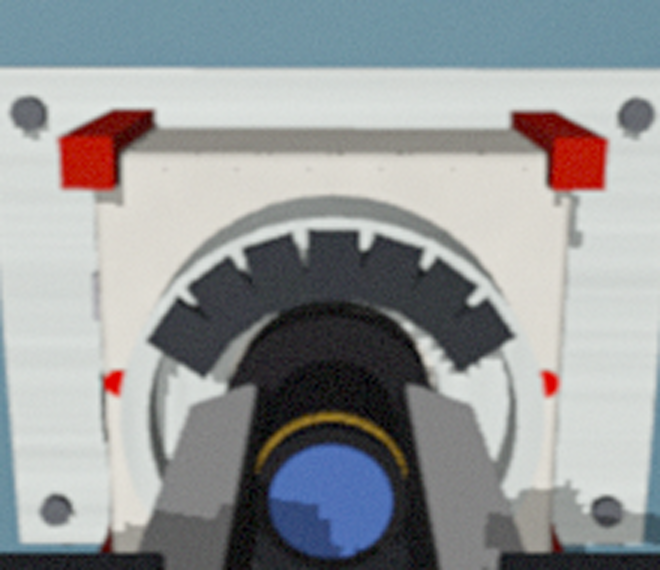

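The lens is inside the ramp opening and centred. I'll lower it gently while watching the force.

```bash
python3 -m handwheel '0 0 0.002 0 0 0 -1; 0 0 0.002 0 0 0 -1; 0 0 0 0 0 0 -1'; python3 -m handwheel '0 0 0.002 0 0 0 -1; 0 0 0 0 0 0 -1'
```

```text
time: 9.85
ee_pos: [0.4954, 0.0599, 0.0747]
ee_rot: [-180.0, 0.0, 98.7]
wrist_force: [-0.2, -0.4, -1.4]
finger_gap: 0.0239
time: 10.1
ee_pos: [0.4953, 0.0599, 0.0736]
ee_rot: [-180.0, 0.0, 98.7]
wrist_force: [-0.1, -0.3, -2.5]
finger_gap: 0.0236
```

```bash
python3 -m handwheel '0 0 0.002 0 0 0 -1; 0 0 0 0 0 0 -1'; python3 -m handwheel '0 0 0.001 0 0 0 -1; 0 0 0 0 0 0 -1';  python3 -m handwheel '0 0 0.001 0 0 0 -1; 0 0 0 0 0 0 -1'
```

```text
time: 10.35
ee_pos: [0.4954, 0.0599, 0.0726]
ee_rot: [-180.0, 0.0, 98.7]
wrist_force: [-0.2, -0.4, -0.9]
finger_gap: 0.0238
time: 10.6
ee_pos: [0.4954, 0.0599, 0.0722]
ee_rot: [-180.0, -0.0, 98.7]
wrist_force: [-0.3, -0.6, -2.1]
finger_gap: 0.0236
time: 10.85
ee_pos: [0.4954, 0.0599, 0.0717]
ee_rot: [-180.0, 0.0, 98.7]
wrist_force: [0.2, -0.1, -1.9]
finger_gap: 0.0233
```

```bash
python3 -m handwheel '0 0 0.001 0 0 0 -1; 0 0 0 0 0 0 -1'; python3 -m handwheel '0 0 0.001 0 0 0 -1; 0 0 0 0 0 0 -1'
```

```text
time: 11.1
ee_pos: [0.4954, 0.0599, 0.0712]
ee_rot: [180.0, 0.0, 98.7]
wrist_force: [-0.4, -0.6, -1.1]
finger_gap: 0.0236
time: 11.35
ee_pos: [0.4954, 0.0599, 0.071]
ee_rot: [180.0, 0.0, 98.7]
wrist_force: [-1.5, -1.1, 3.3]
finger_gap: 0.0239
```

Seat contact at TCP z 0.071 puts the underside at about 0.0555, which is home. Releasing.

```bash
python3 -m handwheel '0 0 0 0 0 0 -0.35; 0 0 0 0 0 0 -0.25; 0 0 0 0 0 0 -0.25; 0 0 0 0 0 0 -0.25';  python3 -m handwheel '0 0 -0.02 0 0 0 -0.25; 0 0 -0.06 0 0 0 -0.25; 0 0 -0.1 0 0 0 0; 0 0 -0.1 0 0 0 0.2; 0 0 0 0 0 0 0.2; 0 0 0 0 0 0 0.2'
python3 - <<'E'
from h import *
c=cam("wrist");cv2.imwrite("pics/w10.png",c["frame"][:,:,::-1])
crop(c,220,150,200,150,4,"pics/w10c.png"); print(np.round(c["s"]["ee_pos"],4),np.round(c["s"]["ee_rot"],2))
c=cam("scene");crop(c,330,200,120,110,6,"pics/s10.png")
E
```

```text
time: 11.85
ee_pos: [0.4954, 0.06, 0.0706]
ee_rot: [-180.0, -0.0, 98.7]
wrist_force: [-0.1, -0.1, 0.5]
finger_gap: 0.0354
time: 12.6
ee_pos: [0.495, 0.0596, 0.2107]
ee_rot: [-180.0, 0.0, 98.7]
wrist_force: [-0.7, 0.3, 0.2]
finger_gap: 0.057
[0.495  0.0596 0.2107] [-1.7999e+02  2.0000e-02  9.8680e+01]
```

View pics/w10c.png

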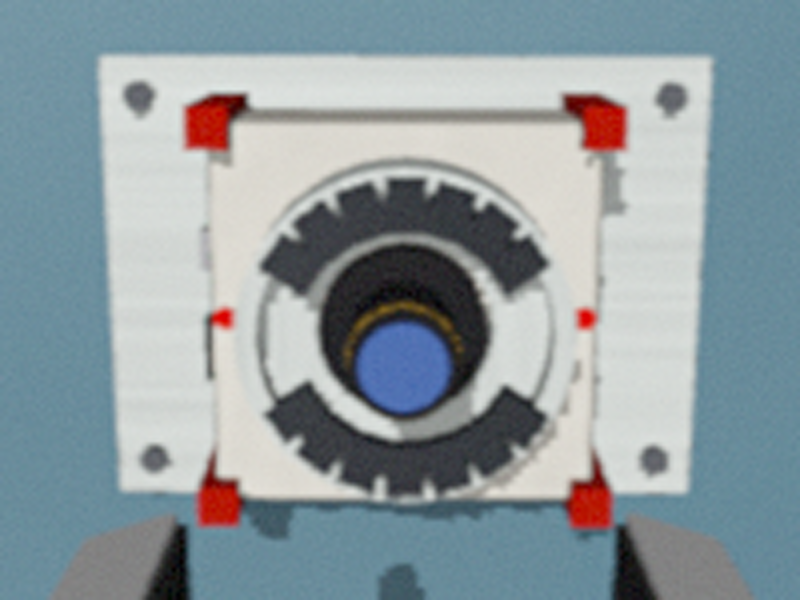

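View pics/s10.png

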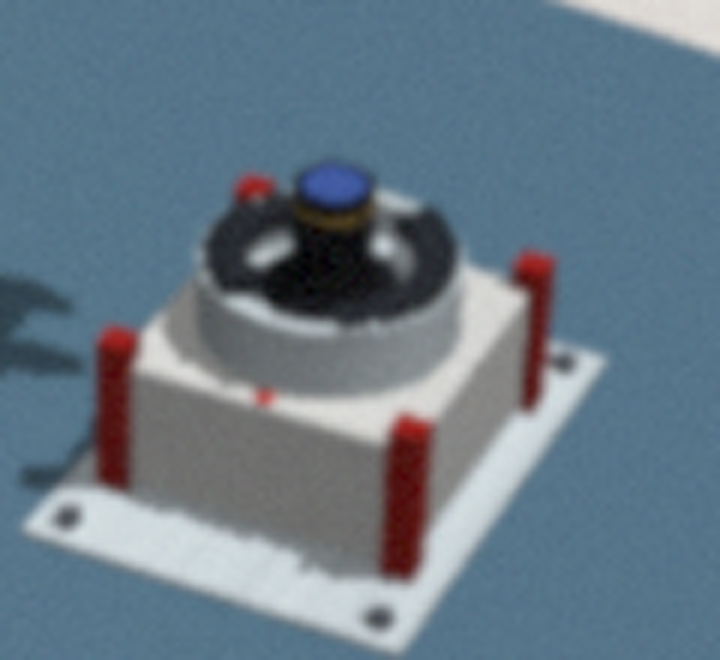

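The lens stands home and upright, with its glass at full-image (321,241.8). Next, the ring.

```bash
python3 - <<'E'
from h import *
c=cam("wrist");print(p2w(c,321,241.75,.096), "dots",p2w(c,(222+0)/4+220,150+318/4,.048),p2w(c,586/4+220,150+318/4,.048))
E
python3 plan.py 0.5045 -0.2355 0.18 164 8
```

```text
[0.49539662 0.05989911 0.096     ] dots [0.45177266 0.05294938 0.048     ] [0.53905899 0.06641975 0.048     ]
now [0.4945 0.0597 0.2095] [-179.85   -0.     98.7 ] gap 0.0564 F [0.3  0.12 0.77] t 12.75  step mm 37.10562066934882 deg 8.162508624938313
-0.0733 -0.0087 0.0074 -0.0000 -0.0000 -0.0227
-0.0714 -0.0190 0.0074 -0.0000 -0.0000 -0.0227
-0.0679 -0.0289 0.0074 -0.0000 -0.0000 -0.0227
-0.0631 -0.0383 0.0074 -0.0000 -0.0000 -0.0227
-0.0571 -0.0469 0.0074 -0.0000 -0.0000 -0.0227
-0.0498 -0.0545 0.0074 -0.0000 -0.0000 -0.0227
-0.0416 -0.0610 0.0074 -0.0000 -0.0000 -0.0227
-0.0325 -0.0663 0.0074 -0.0000 -0.0000 -0.0227
```

```bash
python3 -m handwheel '-0.0733 -0.009 0.0074 0 0 -0.0227 0.2; -0.0714 -0.019 0.0074 0 0 -0.0227 0.2; -0.0679 -0.029 0.0074 0 0 -0.0227 0.2; -0.0631 -0.0383 0.0074 0 0 -0.0227 0.2; -0.0571 -0.0469 0.0074 0 0 -0.0227 0.2; -0.0498 -0.0545 0.0074 0 0 -0.0227 0.2; -0.0416 -0.061 0.0074 0 0 -0.0227 0.2; -0.0325 -0.0663 0.0074 0 0 -0.0227 0.2; 0 0 0 0 0 0 0.2; 0 0 0 0 0 0 0.2'
python3 - <<'E'
from h import *
c=cam("wrist");cv2.imwrite("pics/w11.png",c["frame"][:,:,::-1]); print(np.round(c["s"]["ee_pos"],4),np.round(c["s"]["ee_rot"],2))
crop(c,240,160,160,120,5,"pics/w11c.png")
im=c["frame"].astype(int);m=((im[...,0]>150)&(im[...,1]<80)&(im[...,2]<80)).astype(np.uint8)
n,l,st,ce=cv2.connectedComponentsWithStats(m)
for i in range(1,n):
    if st[i,4]>2:print(st[i,4],np.round(ce[i],1),np.round(p2w(c,*ce[i],.03),4))
E
```

```text
time: 14.0
ee_pos: [0.505, -0.2341, 0.1803]
ee_rot: [179.9, -0.1, 164.1]
wrist_force: [0.4, 0.0, 0.4]
finger_gap: 0.0569
[ 0.505  -0.2341  0.1803] [ 1.7992e+02 -1.0000e-01  1.6405e+02]
39 [298.6  73.8] [ 0.3694 -0.2132  0.03  ]
153 [596.7  99.5] [0.4587 0.0265 0.03  ]
3 [261. 100.] [ 0.3803 -0.2501  0.03  ]
15 [264.1 111.1] [ 0.3895 -0.2504  0.03  ]
38 [271.2 128.6] [ 0.4049 -0.2489  0.03  ]
9 [444.1 193.7] [ 0.5022 -0.1143  0.03  ]
116 [621.9 205.4] [0.5578 0.0413 0.03  ]
10 [318.2 214. ] [ 0.4887 -0.2302  0.03  ]
9 [411.2 213.1] [ 0.5115 -0.147   0.03  ]
8 [317.5 249.5] [ 0.5214 -0.2402  0.03  ]
24 [190.7 276. ] [ 0.5133 -0.3661  0.03  ]
10 [243.3 281.8] [ 0.533  -0.3189  0.03  ]
```

View pics/w11.png

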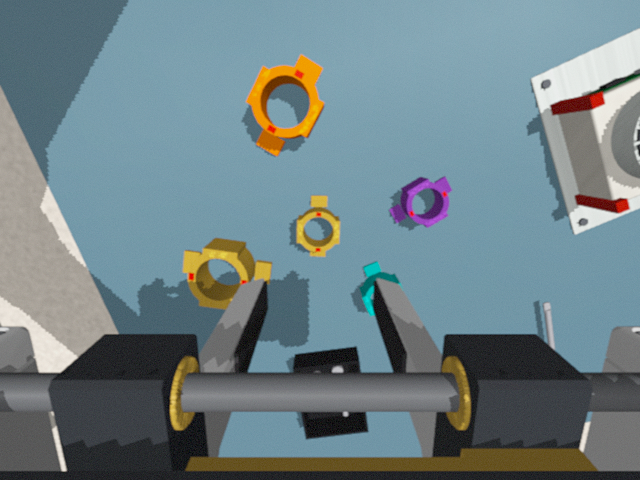

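View pics/w11c.png

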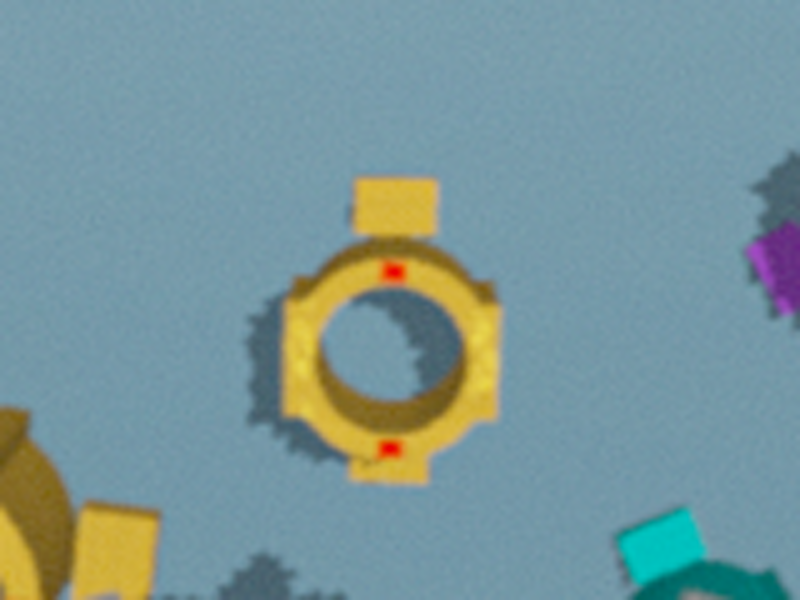

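The marks give the ring centre at (0.5050,-0.2352) with a yaw of -17°, and the flats face the fingers. The picture confirms the smaller brass ring.

```bash
python3 plan.py 0.505 -0.2352 0.06 163 3; python3 plan.py 0.505 -0.2352 0.0165 163 1
```

```text
now [ 0.5053 -0.2336  0.1806] [ 1.7993e+02 -6.0000e-02  1.6413e+02] gap 0.056 F [-0.64 -0.17 -0.79] t 14.05  step mm 40.219325932308195 deg 0.3774438537429344
-0.0002 -0.0012 0.0804 0.0001 -0.0001 0.0010
-0.0002 -0.0011 0.0804 0.0001 -0.0001 0.0010
-0.0001 -0.0011 0.0804 0.0001 -0.0001 0.0010
now [ 0.5053 -0.2336  0.1806] [ 1.7993e+02 -6.0000e-02  1.6413e+02] gap 0.056 F [-0.64 -0.17 -0.79] t 14.05  step mm 164.1551783645163 deg 1.1323315612288032
-0.0006 -0.0036 0.3283 0.0002 -0.0002 0.0031
```

```bash
python3 -m handwheel '0 -0.0012 0.08 0.0001 0 0.001 0.1; 0 -0.0012 0.08 0.0001 0 0.001 0.1; 0 -0.0012 0.08 0 0 0.001 0.1; 0 0 0 0 0 0 0.1; 0 0 0 0 0 0 0.1'
python3 - <<'E'
from h import *
c=cam("wrist");cv2.imwrite("pics/w12.png",c["frame"][:,:,::-1]); print(np.round(c["s"]["ee_pos"],4),np.round(c["s"]["ee_rot"],2))
im=c["frame"].astype(int);m=((im[...,0]>150)&(im[...,1]<80)&(im[...,2]<80)).astype(np.uint8)
n,l,st,ce=cv2.connectedComponentsWithStats(m)
for i in range(1,n):
    if st[i,4]>2:print(st[i,4],np.round(ce[i],1),np.round(p2w(c,*ce[i],.03),4))
E
python3 plan.py 0.505 -0.2352 0.0165 163 1
```

```text
time: 14.68
ee_pos: [0.5061, -0.2362, 0.0624]
ee_rot: [-179.9, 0.1, 163.1]
wrist_force: [0.2, 0.6, 0.0]
finger_gap: 0.0514
[ 0.5061 -0.2362  0.0624] [-1.7995e+02  1.0000e-01  1.6308e+02]
133 [284.   22.3] [ 0.3678 -0.213   0.03  ]
85 [231.9  83.9] [ 0.3878 -0.2495  0.03  ]
113 [241.9 114.4] [ 0.4041 -0.2497  0.03  ]
29 [513.5 211.6] [ 0.5024 -0.1139  0.03  ]
26 [462.  241.8] [ 0.5118 -0.1468  0.03  ]
31 [320. 245.] [ 0.4887 -0.23    0.03  ]
37 [319.8 297. ] [ 0.5214 -0.2401  0.03  ]
3 [208.7 346.7] [ 0.534  -0.3207  0.03  ]
now [ 0.5064 -0.2366  0.0628] [-1.7994e+02  1.6000e-01  1.6305e+02] gap 0.0518 F [-0.86 -0.22  0.31] t 14.72  step mm 46.3813354119854 deg 0.1829771286666681
0.0038 0.0019 0.0927 -0.0002 0.0005 0.0001
```

View pics/w12.png

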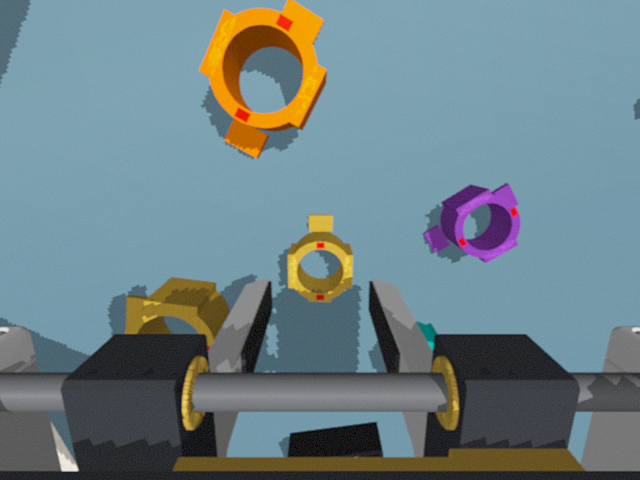

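```bash
python3 -m handwheel '0.0036 0.001 0.05 0 0.0003 0 0.1; 0 0 0.04 0 0 0 0.1; 0 0 0 0 0 0 0.1; 0 0 0 0 0 0 0.1'
```

```text
time: 15.22
ee_pos: [0.5045, -0.2363, 0.0176]
ee_rot: [-179.9, 0.0, 163.0]
wrist_force: [-0.4, -0.2, 0.4]
finger_gap: 0.0519
```

```bash
python3 -m handwheel '0 0.0022 0.0016 0 0 0 0.1; 0 0 0 0 0 0 0.1; 0 0 0 0 0 0 -0.1; 0 0 0 0 0 0 -0.2; 0 0 0 0 0 0 -0.5; 0 0 0 0 0 0 -0.5' 15
python3 -m handwheel '0 0 -0.02 0 0 0 -0.5; 0 0 -0.08 0 0 0 -0.5; 0 0 -0.1 0 0 0 -0.5; 0 0 -0.1 0 0 0 -0.5; 0 0 0 0 0 0 -0.5; 0 0 0 0 0 0 -0.5'
python3 - <<'E'
from h import *
c=cam("wrist");cv2.imwrite("pics/w13.png",c["frame"][:,:,::-1]); print(np.round(c["s"]["ee_pos"],4),np.round(c["s"]["ee_rot"],2))
c2=dict(c);c2["T"]=c["tool_from_camera"]
im=c["frame"].astype(int);m=((im[...,0]>130)&(im[...,1]<80)&(im[...,2]<80)).astype(np.uint8)
n,l,st,ce=cv2.connectedComponentsWithStats(m)
for i in range(1,n):
    if st[i,4]>2 and abs(ce[i][0]-320)<60:print(st[i,4],np.round(ce[i],1),np.round(p2w(c2,*ce[i],-.0135)*1e3,2))
E
```

```text
time: 15.98
ee_pos: [0.5037, -0.2352, 0.0154]
ee_rot: [-179.9, -0.1, 163.0]
wrist_force: [-0.5, 0.2, 2.4]
finger_gap: 0.0401
time: 16.73
ee_pos: [0.503, -0.2351, 0.1648]
ee_rot: [-179.9, -0.2, 163.0]
wrist_force: [-1.2, -0.7, -2.3]
finger_gap: 0.0399
[ 0.503  -0.2351  0.1648] [-1.7991e+02 -1.7000e-01  1.6298e+02]
42 [297.  73.] [106.36  -8.95 -13.5 ]
3 [281.  75.] [105.59 -15.73 -13.5 ]
4 [299.5  82.5] [102.66  -7.92 -13.5 ]
91 [260.8 103.6] [ 94.2 -24.8 -13.5]
37 [269. 131.] [ 82.91 -21.65 -13.5 ]
52 [320.  275.6] [ 15.36   0.88 -13.5 ]
54 [320.  338.5] [-18.95   0.91 -13.5 ]
```

View pics/w13.png

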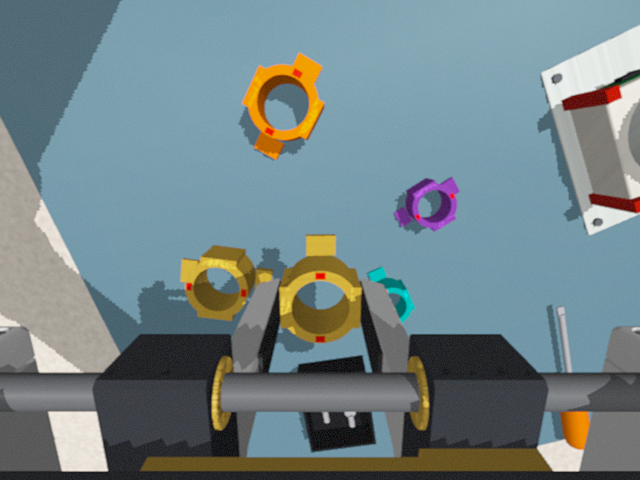

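The ring is held squarely, with its rim marks at (320,275.6) and (320,338.5), the line between them vertical in the image. Moving it over the cell.

```bash
python3 plan.py 0.4941 0.0587 0.165 188.7 8
```

```text
now [ 0.5026 -0.2349  0.1641] [-179.92   -0.25  162.98] gap 0.0399 F [ 0.2   0.59 -1.59] t 16.77  step mm 36.72151025881233 deg 3.215244947224353
0.0235 0.0696 -0.0002 -0.0000 -0.0001 -0.0089
0.0196 0.0708 -0.0002 -0.0000 -0.0001 -0.0089
0.0156 0.0718 -0.0002 -0.0000 -0.0001 -0.0089
0.0115 0.0725 -0.0002 -0.0000 -0.0001 -0.0089
0.0074 0.0731 -0.0002 -0.0000 -0.0001 -0.0089
0.0033 0.0734 -0.0002 -0.0000 -0.0001 -0.0089
-0.0008 0.0734 -0.0002 -0.0000 -0.0001 -0.0089
-0.0049 0.0733 -0.0002 -0.0000 -0.0001 -0.0089
```

```bash
python3 -m handwheel '0.0235 0.0696 0 0 -0.0001 -0.0089 -0.5; 0.0196 0.0708 0 0 -0.0001 -0.0089 -0.5; 0.0156 0.0718 0 0 -0.0001 -0.0089 -0.5; 0.0115 0.0725 0 0 -0.0001 -0.0089 -0.5; 0.0074 0.0731 0 0 -0.0001 -0.0089 -0.5; 0.0033 0.0734 0 0 -0.0001 -0.0089 -0.5; -0.0008 0.0734 0 0 -0.0001 -0.0089 -0.5; -0.0049 0.0733 0 0 -0.0001 -0.0089 -0.5; 0 0 0 0 0 0 -0.5; 0 0 0 0 0 0 -0.5'
cat > rc.py <<'E'
from h import *
import sys
def rc(fn):
    c=cam("wrist");cv2.imwrite(f"pics/{fn}.png",c["frame"][:,:,::-1]);s=c["s"]; print(np.round(s["ee_pos"],4),np.round(s["ee_rot"],2),"F",np.round(s["wrist_force"],1),"M",np.round(s["moment"],3),"gap",round(s["finger_gap"],4),"t",s["time"],"j",np.round(s["joints"],0))
    c2=dict(c);c2["T"]=c["tool_from_camera"]
    im=c["frame"].astype(int);m=((im[...,0]>130)&(im[...,1]<80)&(im[...,2]<80)).astype(np.uint8)
    n,l,st,ce=cv2.connectedComponentsWithStats(m)
    for i in range(1,n):
        if st[i,4]>4 and abs(ce[i][0]-320)<120:print(st[i,4],np.round(ce[i],1),"tool@-13.5",np.round(p2w(c2,*ce[i],-.0135)[:2]*1e3,2),"w@.048",np.round(p2w(c,*ce[i],.048)[:2],4))
    return c
if __name__=="__main__": rc(sys.argv[1])
E
python3 rc.py w14
```

```text
time: 18.02
ee_pos: [0.4948, 0.0578, 0.1638]
ee_rot: [-179.9, -0.0, -171.4]
wrist_force: [-0.6, -0.4, -1.8]
finger_gap: 0.0395
[0.4948 0.0578 0.1638] [-1.7989e+02 -1.0000e-02 -1.7140e+02] F [-0.6 -0.4 -1.8] M [ 0.09  -0.118  0.028] gap 0.0395 t 18.025 j [ 21.  33. -46. 113.  32.  48.  56.]
160 [264.2 187.8] tool@-13.5 [ 57.71 -24.85] w@.048 [0.4579 0.0067]
155 [379.6 188. ] tool@-13.5 [57.63 28.11] w@.048 [0.444  0.0997]
19 [322.2 190.8] tool@-13.5 [56.32  1.74] w@.048 [0.4533 0.0537]
62 [319.8 275.6] tool@-13.5 [15.03  0.7 ] w@.048 [0.5261 0.0629]
53 [319.9 338.5] tool@-13.5 [-19.31   0.76] w@.048 [0.5864 0.0721]
```

View pics/w14.png

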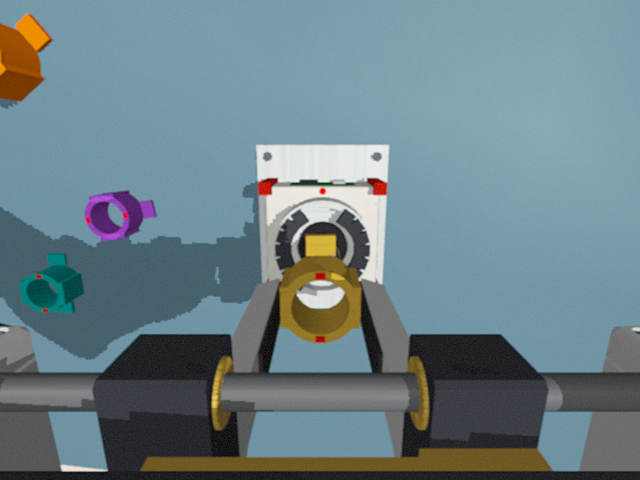

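```bash
python3 -m handwheel '0.0006 0.0034 0.04 0 0 0 -0.5; 0 0 0.04 0 0 0 -0.5; 0 0 0 0 0 0 -0.5; 0 0 0 0 0 0 -0.5'
python3 rc.py w15
python3 - <<'E'
import cv2
a=cv2.imread("pics/w15.png")[150:360,220:420];cv2.imwrite("pics/w15c.png",cv2.resize(a,None,fx=2.8,fy=2.8,interpolation=cv2.INTER_CUBIC))
E
```

```text
time: 18.58
ee_pos: [0.4955, 0.0598, 0.1253]
ee_rot: [-179.9, 0.2, -171.4]
wrist_force: [-0.2, 0.0, -0.7]
finger_gap: 0.0399
[0.4955 0.0598 0.1253] [-1.7991e+02  1.6000e-01 -1.7145e+02] F [-0.2  0.  -0.7] M [ 0.073 -0.189  0.004] gap 0.0399 t 18.575 j [ 18.  36. -43. 115.  36.  43.  52.]
223 [252.9 192.1] tool@-13.5 [ 55.73 -30.12] w@.048 [0.4581 0.0065]
212 [385.9 192.1] tool@-13.5 [55.78 31.08] w@.048 [0.444  0.0999]
27 [319.6 195.3] tool@-13.5 [54.29  0.56] w@.048 [0.4533 0.0537]
72 [319.9 276. ] tool@-13.5 [14.81  0.74] w@.048 [0.5136 0.0631]
54 [320.  338.5] tool@-13.5 [-19.28   0.8 ] w@.048 [0.5657 0.071 ]
```

View pics/w15c.png

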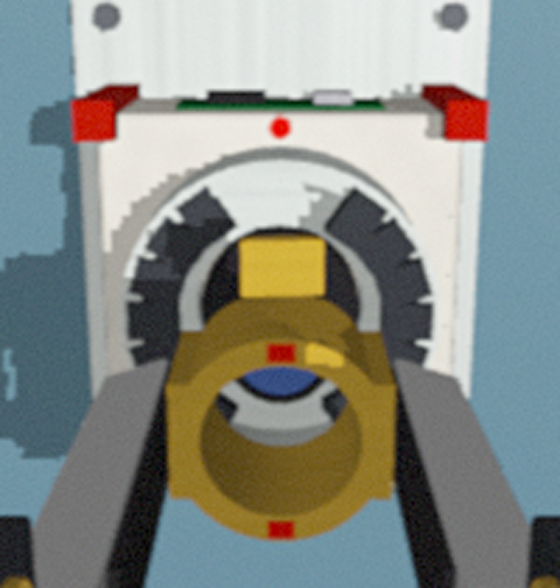

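Run:
```python
from h import *
c=cam("wrist");s=c["s"];print(s["ee_pos"]);c["T"]=c["tool_from_camera"]
crop(c,280,255,80,60,8,"pics/w15d.png")
for v in (290,291,292,293,294):print(v,p2w(c,320,v,s["ee_pos"][2]-.096)*1e3)
```

```text
[0.49569444 0.05994779 0.12556769]
290 [-10.08060085   0.76394575  29.56769004]
291 [-10.74885519   0.76440882  29.56769004]
292 [-11.41814594   0.76487261  29.56769004]
293 [-12.0884755    0.76533711  29.56769004]
294 [-12.7598463    0.76580234  29.56769004]
```

View pics/w15d.png

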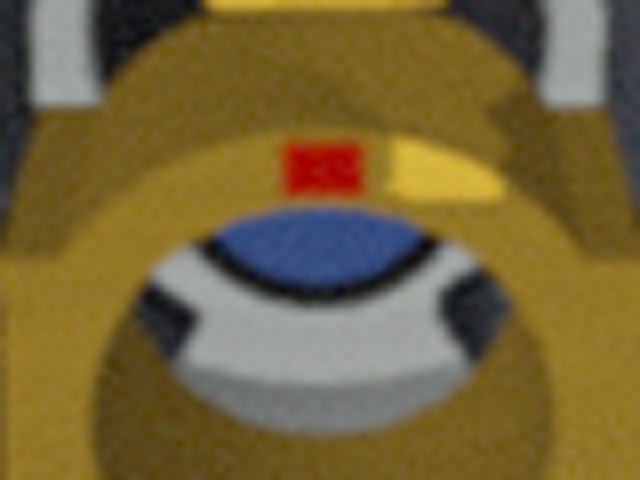

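```bash
python3 -m handwheel '0.0036 0 0.008 0 0 0 -0.5; 0 0 0.01 0 0 0 -0.5; 0 0 0 0 0 0 -0.5; 0 0 0 0 0 0 -0.5'
python3 rc.py w16
python3 - <<'E'
from h import *
c=cam("wrist");s=c["s"];c["T"]=c["tool_from_camera"]
crop(c,280,205,80,90,7,"pics/w16d.png")
for v in (280,285,290,295):print(v,p2w(c,320,v,s["ee_pos"][2]-.096)*1e3)
c=cam("scene");crop(c,330,170,120,130,5,"pics/s16.png")
E
```

```text
time: 19.18
ee_pos: [0.4934, 0.0601, 0.116]
ee_rot: [-179.9, 0.2, -171.4]
wrist_force: [-0.5, 0.3, -1.0]
finger_gap: 0.0399
[0.4934 0.0601 0.116 ] [-1.7992e+02  1.5000e-01 -1.7137e+02] F [-0.5  0.3 -1. ] M [ 0.101 -0.113  0.092] gap 0.0399 t 19.175 j [ 18.  37. -42. 115.  37.  42.  51.]
232 [249.5 196.9] tool@-13.5 [ 53.49 -31.81] w@.048 [0.4585 0.0064]
220 [387.2 197.1] tool@-13.5 [53.48 31.8 ] w@.048 [0.4443 0.1   ]
31 [318.6 199.7] tool@-13.5 [52.22  0.12] w@.048 [0.4532 0.0537]
72 [319.8 276. ] tool@-13.5 [14.83  0.67] w@.048 [0.5081 0.0629]
55 [320.  338.6] tool@-13.5 [-19.32   0.79] w@.048 [0.5585 0.0707]
280 [ 0.13521425  0.76292018 20.00978198]
285 [-3.01459718  0.76510059 20.00978198]
290 [-6.1887961   0.76729787 20.00978198]
295 [-9.38766686  0.76951224 20.00978198]
```

View pics/w16d.png

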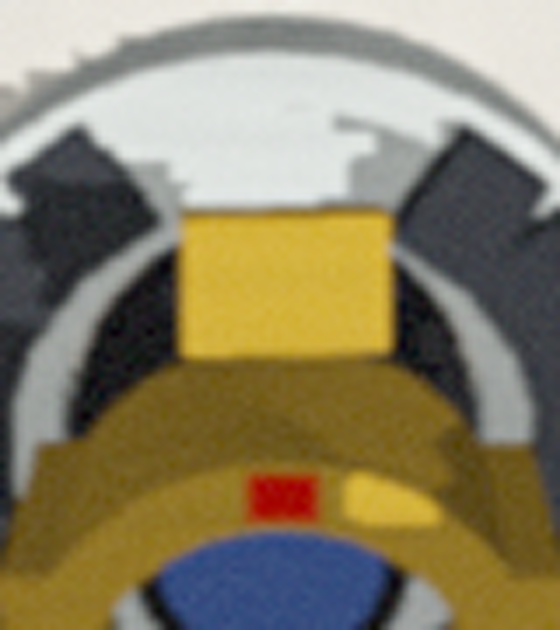

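View pics/s16.png

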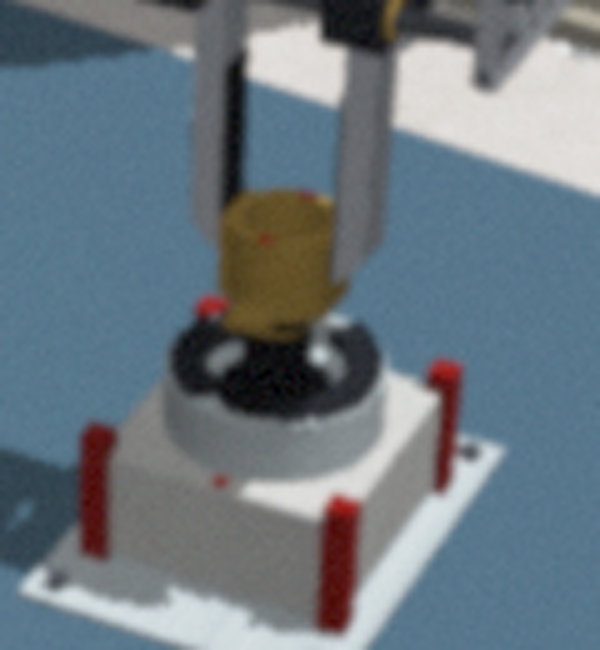

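Run:
```python
import cv2
a=cv2.imread("pics/w16.png")[265:345,280:360];cv2.imwrite("pics/w16e.png",cv2.resize(a,None,fx=7,fy=7,interpolation=cv2.INTER_CUBIC))
```

```text
(no output)
```

View pics/w16e.png

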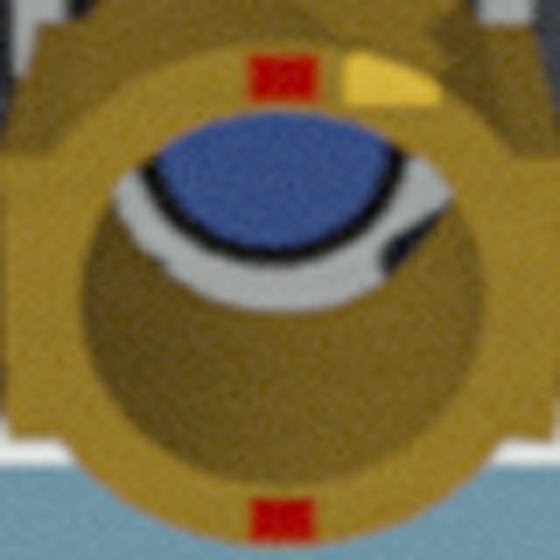

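```bash
python3 -m handwheel '0 -0.0008 0.01 0 0 0 -0.5; 0 0 0.012 0 0 0 -0.5; 0 0 0.012 0 0 0 -0.5; 0 0 0 0 0 0 -0.5; 0 0 0 0 0 0 -0.5'
python3 rc.py w17
python3 - <<'E'
import cv2
a=cv2.imread("pics/w17.png")[170:345,240:400];cv2.imwrite("pics/w17e.png",cv2.resize(a,None,fx=3.4,fy=3.4,interpolation=cv2.INTER_CUBIC))
E
```

```text
time: 19.95
ee_pos: [0.4935, 0.0597, 0.0989]
ee_rot: [-179.9, 0.1, -171.4]
wrist_force: [-0.7, 0.2, -0.9]
finger_gap: 0.0398
[0.4935 0.0597 0.0989] [-1.7992e+02  1.5000e-01 -1.7137e+02] F [-0.7  0.2 -0.9] M [ 0.104 -0.105  0.   ] gap 0.0398 t 19.95 j [ 17.  38. -40. 116.  39.  40.  49.]
271 [244.9 200.6] tool@-13.5 [ 51.81 -34.01] w@.048 [0.4586 0.0063]
250 [393.  200.6] tool@-13.5 [51.86 34.55] w@.048 [0.4442 0.1003]
38 [319.2 203.5] tool@-13.5 [50.47  0.36] w@.048 [0.4532 0.0537]
70 [319.8 276. ] tool@-13.5 [14.82  0.67] w@.048 [0.5021 0.0616]
54 [320.  338.5] tool@-13.5 [-19.28   0.8 ] w@.048 [0.5489 0.0688]
```

View pics/w17e.png

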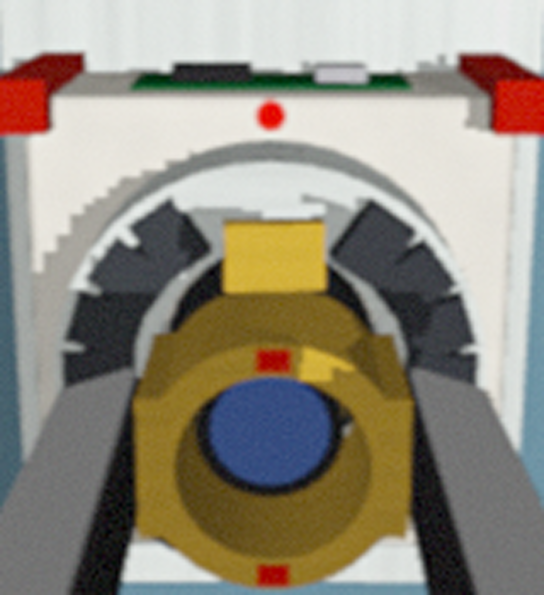

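The lug is lined up with the gap and the dot, and the barrel has entered the bore. Continuing down.

```bash
python3 -m handwheel '0 0 0.008 0 0 0 -0.5; 0 0 0.008 0 0 0 -0.5; 0 0 0.008 0 0 0 -0.5; 0 0 0 0 0 0 -0.5; 0 0 0 0 0 0 -0.5'
python3 rc.py w18
python3 - <<'E'
import cv2
a=cv2.imread("pics/w18.png")[170:345,240:400];cv2.imwrite("pics/w18e.png",cv2.resize(a,None,fx=3.4,fy=3.4,interpolation=cv2.INTER_CUBIC))
E
```

```text
time: 20.62
ee_pos: [0.4936, 0.0597, 0.087]
ee_rot: [-179.9, 0.2, -171.4]
wrist_force: [0.2, -0.4, -1.5]
finger_gap: 0.0399
[0.4936 0.0597 0.087 ] [-1.7992e+02  1.5000e-01 -1.7137e+02] F [ 0.2 -0.4 -1.5] M [ 0.042 -0.184  0.055] gap 0.0399 t 20.625 j [ 16.  39. -39. 117.  41.  38.  48.]
301 [240.9 203.2] tool@-13.5 [ 50.57 -35.96] w@.048 [0.4585 0.0062]
277 [397.1 203.5] tool@-13.5 [50.48 36.55] w@.048 [0.4443 0.1004]
44 [319.1 206.6] tool@-13.5 [49.03  0.35] w@.048 [0.4533 0.0537]
70 [319.8 276. ] tool@-13.5 [14.8   0.67] w@.048 [0.4978 0.0609]
54 [320.  338.5] tool@-13.5 [-19.28   0.8 ] w@.048 [0.5421 0.0678]
```

View pics/w18e.png

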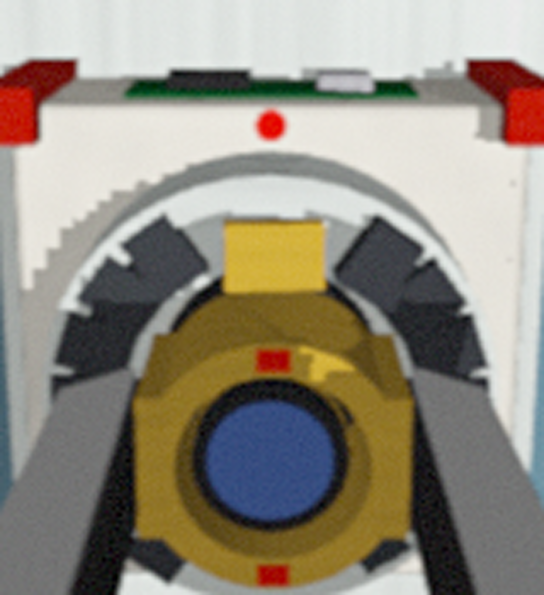

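```bash
python3 -m handwheel '0 0 0.005 0 0 0 -0.5; 0 0 0.005 0 0 0 -0.5; 0 0 0.003 0 0 0 -0.5; 0 0 0 0 0 0 -0.5';python3 -m handwheel '0 0 0.002 0 0 0 -0.5; 0 0 0 0 0 0 -0.5'
```

```text
time: 21.18
ee_pos: [0.4935, 0.0596, 0.0803]
ee_rot: [-179.9, 0.1, -171.4]
wrist_force: [-1.5, -0.4, -1.0]
finger_gap: 0.0395
time: 21.42
ee_pos: [0.4936, 0.0596, 0.0795]
ee_rot: [-179.9, 0.2, -171.4]
wrist_force: [0.6, 0.7, -1.5]
finger_gap: 0.0401
```

```bash
python3 -m handwheel '0 0 0.001 0 0 0 -0.5; 0 0 0 0 0 0 -0.5';python3 -m handwheel '0 0 0.001 0 0 0 -0.5; 0 0 0 0 0 0 -0.5'
```

```text
time: 21.68
ee_pos: [0.4936, 0.0596, 0.079]
ee_rot: [-179.9, 0.2, -171.4]
wrist_force: [-0.8, -0.4, -1.1]
finger_gap: 0.0399
time: 21.92
ee_pos: [0.4936, 0.0596, 0.0785]
ee_rot: [-179.9, 0.2, -171.4]
wrist_force: [-0.2, 0.8, -0.7]
finger_gap: 0.0398
```

```bash
python3 -m handwheel '0 0 0.0006 0 0 0 -0.5; 0 0 0 0 0 0 -0.5'
```

```text
time: 22.18
ee_pos: [0.4936, 0.0596, 0.0783]
ee_rot: [-179.9, 0.2, -171.4]
wrist_force: [-0.0, -0.7, 1.4]
finger_gap: 0.0398
```

```bash
python3 -m handwheel '0 0 0 0 0 0 0; 0 0 0 0 0 0 0.05; 0 0 0 0 0 0 0.05; -0.0022 0 0 0 0 0 0.05; -0.0022 0 0 0 0 0 0.05; 0 0 0 0 0 0 0.05; 0 0 0 0 0 0 0.05'
python3 rc.py w19
python3 - <<'E'
from h import *
import cv2
a=cv2.imread("pics/w19.png")[170:345,240:400];cv2.imwrite("pics/w19e.png",cv2.resize(a,None,fx=3.4,fy=3.4,interpolation=cv2.INTER_CUBIC))
c=cam("scene");crop(c,330,190,120,110,5,"pics/s19.png")
E
```

```text
time: 23.05
ee_pos: [0.4957, 0.0599, 0.0782]
ee_rot: [-179.9, 0.1, -171.4]
wrist_force: [0.1, -0.2, -0.3]
finger_gap: 0.0492
[0.4957 0.0599 0.0782] [-1.7992e+02  1.5000e-01 -1.7138e+02] F [ 0.1 -0.2 -0.3] M [ 0.058 -0.108 -0.01 ] gap 0.0492 t 23.05 j [ 15.  40. -38. 117.  41.  37.  47.]
316 [237.3 202.2] tool@-13.5 [ 51.06 -37.58] w@.048 [0.4588 0.0061]
306 [400.9 202.2] tool@-13.5 [51.11 38.24] w@.048 [0.4443 0.1006]
50 [319.3 205.3] tool@-13.5 [49.64  0.43] w@.048 [0.4533 0.0538]
73 [319.9 271.9] tool@-13.5 [16.91  0.71] w@.048 [0.4941 0.0603]
66 [319.6 335.1] tool@-13.5 [-17.33   0.6 ] w@.048 [0.5369 0.0667]
```

View pics/w19e.png

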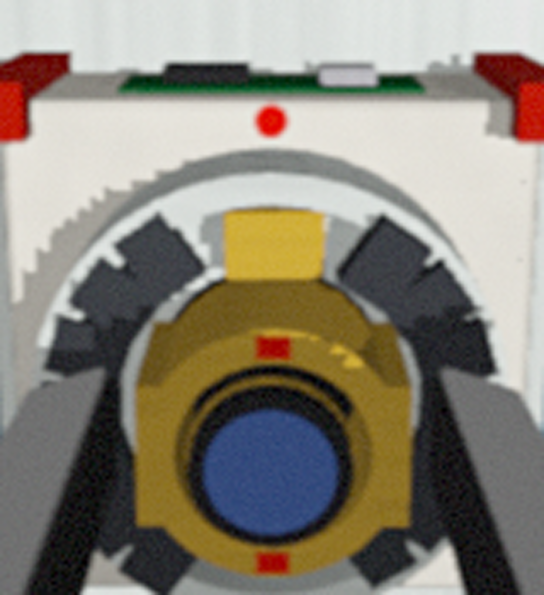

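View pics/s19.png

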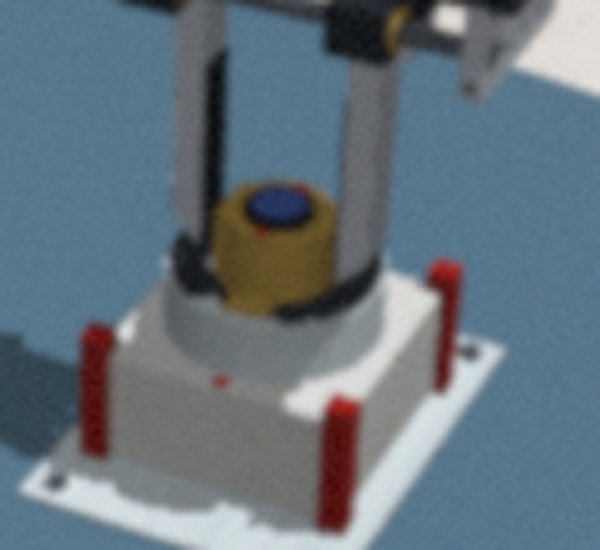

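The ring sits flat on the flange with its lugs in the gaps. I'll re-grip it concentrically and turn it in small steps, averaging the moment at each stop.

```bash
cat > mz.py <<'E'
from h import *
import sys
def mz(n=10):
    F=[];M=[];P=[];E=[]
    for k in range(n):
        s=robot.state();F.append(s["wrist_force"]);M.append(s["moment"]);P.append(np.r_[s["ee_pos"],s["ee_rot"]]);E.append(s["effort"]);eyes.capture("wrist")
    print("t",round(s["time"],2),"P",np.round(np.mean(P,0),4)[[0,1,2,5]],"F",np.round(np.mean(F,0),2),"M",np.round(np.mean(M,0),3),"sd",np.round(np.std(M,0),3),"E7",np.round(np.mean(E,0)[-1],3),np.round(np.std(E,0)[-1],3),"gap",round(s["finger_gap"],4))
mz(int(sys.argv[1]) if len(sys.argv)>1 else 10)
E
python3 mz.py 10
python3 -m handwheel '0 0 0 0 0 0 -0.1; 0 0 0 0 0 0 -0.2; 0 0 0 0 0 0 -0.3; 0 0 0 0 0 0 -0.3' 20; python3 mz.py 8
```

```text
t 23.6 P [ 4.957000e-01  5.990000e-02  7.820000e-02 -1.713767e+02] F [-0.2   0.13  0.01] M [ 0.071 -0.127 -0.002] sd [0.019 0.044 0.029] E7 0.0 0.0 gap 0.0497
time: 24.15
ee_pos: [0.4957, 0.0599, 0.0782]
ee_rot: [-179.9, 0.2, -171.4]
wrist_force: [0.0, 0.2, -0.1]
finger_gap: 0.0398
t 24.5 P [ 4.958000e-01  5.990000e-02  7.820000e-02 -1.713778e+02] F [-0.02  0.11 -0.03] M [ 0.078 -0.125  0.008] sd [0.026 0.031 0.032] E7 0.001 0.0 gap 0.0395
```

```bash
python3 -m handwheel '0 0 0 0 0 0.0167 -0.3; 0 0 0 0 0 0.0167 -0.3; 0 0 0 0 0 0 -0.3; 0 0 0 0 0 0 -0.3'; python3 mz.py 4
```

```text
time: 25.05
ee_pos: [0.4957, 0.0599, 0.0782]
ee_rot: [-179.9, 0.2, 176.7]
wrist_force: [0.7, 0.1, -0.2]
finger_gap: 0.0396
t 25.2 P [4.957000e-01 5.990000e-02 7.820000e-02 1.766728e+02] F [ 0.08 -0.16  0.23] M [ 0.033 -0.133  0.002] sd [0.021 0.02  0.023] E7 -0.0 0.003 gap 0.0397
```

Loose so far, at 12° with E7 ≈ 0. I'll continue in roughly 4° steps.

```bash
for k in 1; do python3 -m handwheel '0 0 0 0 0 0.011 -0.3; 0 0 0 0 0 0 -0.3' >/dev/null; python3 mz.py 4; python3 -m handwheel '0 0 0 0 0 0.011 -0.3; 0 0 0 0 0 0 -0.3' >/dev/null; python3 mz.py 4; done
```

```text
t 25.65 P [4.958000e-01 6.000000e-02 7.820000e-02 1.727086e+02] F [ 0.44 -0.06  0.38] M [ 0.03  -0.149  0.005] sd [0.034 0.025 0.016] E7 -0.053 0.072 gap 0.0396
t 26.1 P [4.958000e-01 6.000000e-02 7.820000e-02 1.687579e+02] F [0.14 0.18 0.43] M [ 0.056 -0.166 -0.011] sd [0.019 0.034 0.019] E7 -0.053 0.071 gap 0.0399
```

```bash
sed -i 's/np.round(np.std(E,0)\[-1\],3)/"E7s",np.round([e[-1] for e in E],3)/' mz.py
python3 -m handwheel '0 0 0 0 0 0.011 -0.3; 0 0 0 0 0 0 -0.3; 0 0 0 0 0 0 -0.3' >/dev/null; python3 mz.py 3; python3 -m handwheel '0 0 0 0 0 0.011 -0.3; 0 0 0 0 0 0 -0.3; 0 0 0 0 0 0 -0.3' >/dev/null; python3 mz.py 3
```

```text
t 26.62 P [4.958000e-01 5.990000e-02 7.820000e-02 1.647821e+02] F [-0.13  0.03  0.12] M [ 0.038 -0.162  0.05 ] sd [0.013 0.01  0.006] E7 0.001 E7s [ 0.003  0.003 -0.001] gap 0.0396
t 27.15 P [4.957000e-01 5.990000e-02 7.820000e-02 1.608189e+02] F [ 0.36  0.18 -0.12] M [-0.008 -0.15  -0.015] sd [0.01  0.017 0.01 ] E7 0.001 E7s [ 0.001  0.002 -0.001] gap 0.0394
```

```bash
python3 -m handwheel '0 0 0 0 0 0.011 -0.3; 0 0 0 0 0 0 -0.3; 0 0 0 0 0 0 -0.3' >/dev/null; python3 mz.py 3; python3 -m handwheel '0 0 0 0 0 0.011 -0.3; 0 0 0 0 0 0 -0.3; 0 0 0 0 0 0 -0.3' >/dev/null; python3 mz.py 3
```

```text
t 27.68 P [4.958000e-01 5.990000e-02 7.820000e-02 1.568587e+02] F [0.04 0.28 0.79] M [-0.017 -0.191 -0.003] sd [0.008 0.008 0.009] E7 0.001 E7s [ 0.     0.002 -0.001] gap 0.0396
t 28.2 P [4.958000e-01 5.990000e-02 7.820000e-02 1.528992e+02] F [0.45 0.06 0.88] M [-0.026 -0.157 -0.006] sd [0.016 0.025 0.023] E7 0.0 E7s [-0.     0.002 -0.001] gap 0.04
```

```bash
python3 -m handwheel '0 0 0 0 0 0.011 -0.3; 0 0 0 0 0 0 -0.3; 0 0 0 0 0 0 -0.3' >/dev/null; python3 mz.py 4; python3 -m handwheel '0 0 0 0 0 0.011 -0.3; 0 0 0 0 0 0 -0.3; 0 0 0 0 0 0 -0.3' >/dev/null; python3 mz.py 4
```

```text
t 28.77 P [4.957000e-01 5.990000e-02 7.820000e-02 1.489329e+02] F [0.14 0.15 0.59] M [-0.025 -0.175 -0.005] sd [0.03  0.012 0.023] E7 -0.001 E7s [-0.001  0.002 -0.001 -0.004] gap 0.0398
t 29.35 P [4.95800e-01 5.99000e-02 7.82000e-02 1.44971e+02] F [ 0.44 -0.37  0.36] M [-0.065 -0.179  0.015] sd [0.012 0.021 0.024] E7 -0.001 E7s [-0.001  0.001 -0.001 -0.004] gap 0.0394
```

```bash
python3 -m handwheel '0 0 0 0 0 0.011 -0.3; 0 0 0 0 0 0 -0.3; 0 0 0 0 0 0 -0.3' >/dev/null; python3 mz.py 4; python3 -m handwheel '0 0 0 0 0 0.008 -0.3; 0 0 0 0 0 0 -0.3; 0 0 0 0 0 0 -0.3' >/dev/null; python3 rc.py w20; python3 mz.py 3
```

```text
t 29.93 P [4.957000e-01 5.990000e-02 7.820000e-02 1.410118e+02] F [ 0.18 -0.38  0.61] M [-0.058 -0.15  -0.005] sd [0.023 0.039 0.041] E7 -0.001 E7s [-0.002  0.001 -0.001 -0.004] gap 0.0397
[0.4957 0.0599 0.0782] [1.7994e+02 1.6000e-01 1.3809e+02] F [-0.1 -0.7 -0.2] M [-0.126 -0.153  0.011] gap 0.0395 t 30.35 j [  6.  37. -25. 117.  29.  32.  10.]
300 [308.6 168.9] tool@-13.5 [66.91 -4.35] w@.048 [0.444  0.0987]
46 [262.9 232.2] tool@-13.5 [ 37.46 -26.23] w@.048 [0.4532 0.0534]
256 [428.9 269.5] tool@-13.5 [18.91 53.91] w@.048 [0.5383 0.113 ]
54 [320.  271.5] tool@-13.5 [17.82  0.84] w@.048 [0.4945 0.0622]
244 [211.8 289.8] tool@-13.5 [  8.16 -52.78] w@.048 [0.4584 0.0037]
67 [319.6 335.1] tool@-13.5 [-16.7    0.65] w@.048 [0.5268 0.0329]
t 30.5 P [4.958000e-01 5.990000e-02 7.820000e-02 1.380866e+02] F [-0.34 -0.64  0.12] M [-0.091 -0.147 -0.034] sd [0.056 0.016 0.027] E7 -0.003 E7s [-0.004 -0.002 -0.002] gap 0.0399
```

View pics/w20.png

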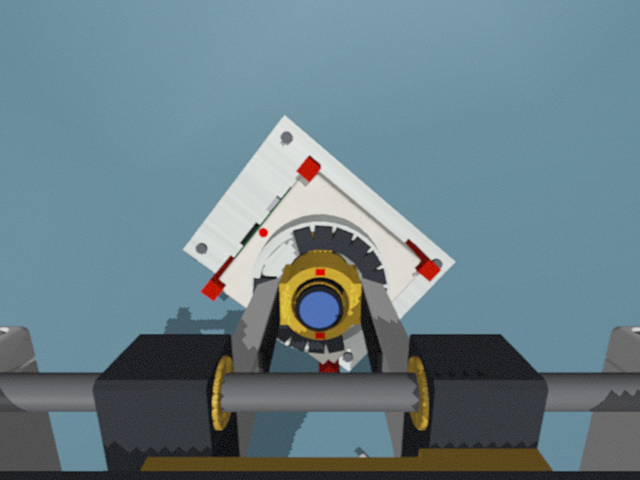

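The ring follows the gripper: its lugs are under the ramps and its marks are vertical at 50.5° turned. It's still loose.

```bash
python3 -m handwheel '0 0 0 0 0 0.008 -0.3; 0 0 0 0 0 0 -0.3; 0 0 0 0 0 0 -0.3' >/dev/null; python3 mz.py 6; python3 -m handwheel '0 0 0 0 0 0.008 -0.3; 0 0 0 0 0 0 -0.3; 0 0 0 0 0 0 -0.3' >/dev/null;  python3 mz.py 6
```

```text
t 31.18 P [4.957000e-01 6.000000e-02 7.820000e-02 1.352043e+02] F [0.27 0.06 0.52] M [-0.106 -0.18   0.007] sd [0.032 0.035 0.025] E7 -0.003 E7s [-0.009 -0.003 -0.002 -0.001 -0.001 -0.001] gap 0.04
t 31.85 P [4.958000e-01 5.990000e-02 7.820000e-02 1.323205e+02] F [ 0.08 -0.74 -0.31] M [-0.158 -0.2    0.004] sd [0.028 0.038 0.042] E7 0.005 E7s [0.001 0.006 0.007 0.007 0.006 0.006] gap 0.0398
```

```bash
python3 -m handwheel '0 0 0 0 0 0.008 -0.3; 0 0 0 0 0 0 -0.3; 0 0 0 0 0 0 -0.3' >/dev/null; python3 mz.py 6
```

```text
t 32.52 P [4.957000e-01 5.990000e-02 7.810000e-02 1.294297e+02] F [ 0.14 -0.27 -1.62] M [-0.167 -0.229 -0.081] sd [0.032 0.019 0.016] E7 0.064 E7s [0.057 0.063 0.065 0.066 0.067 0.068] gap 0.04
```

The lugs have met the ramps at a yaw of about 132.6° (56° turned). About 10° more is needed for 10 N.

```bash
python3 -m handwheel '0 0 0.0003 0 0 0.008 -0.3; 0 0 0 0 0 0 -0.3; 0 0 0 0 0 0 -0.3' >/dev/null; python3 mz.py 6
```

```text
t 33.2 P [4.957000e-01 5.990000e-02 7.800000e-02 1.265484e+02] F [ 0.43 -0.48 -1.88] M [-0.201 -0.171 -0.072] sd [0.026 0.02  0.026] E7 0.081 E7s [0.078 0.082 0.079 0.081 0.083 0.084] gap 0.0398
```

```bash
python3 rc.py w21
python3 - <<'E'
import cv2
a=cv2.imread("pics/w21.png")[230:380,230:410];cv2.imwrite("pics/w21e.png",cv2.resize(a,None,fx=4,fy=4,interpolation=cv2.INTER_CUBIC))
E
```

```text
[0.4957 0.0599 0.078 ] [1.7991e+02 1.4000e-01 1.2655e+02] F [ 0.6 -0.4 -2.9] M [-0.209 -0.165 -0.08 ] gap 0.04 t 33.25 j [  4.  37. -21. 117.  25.  31.   1.]
313 [285.7 173.6] tool@-13.5 [ 64.93 -14.84] w@.048 [0.4437 0.0984]
268 [426.4 248.9] tool@-13.5 [29.49 51.83] w@.048 [0.5379 0.1125]
48 [255.5 244.2] tool@-13.5 [ 31.74 -30.11] w@.048 [0.4531 0.0533]
53 [320.1 271.5] tool@-13.5 [17.94  0.81] w@.048 [0.4948 0.0625]
239 [217.7 309.7] tool@-13.5 [ -2.4  -50.67] w@.048 [0.4579 0.0033]
61 [319.7 335.5] tool@-13.5 [-16.74   0.62] w@.048 [0.5207 0.0272]
```

View pics/w21e.png

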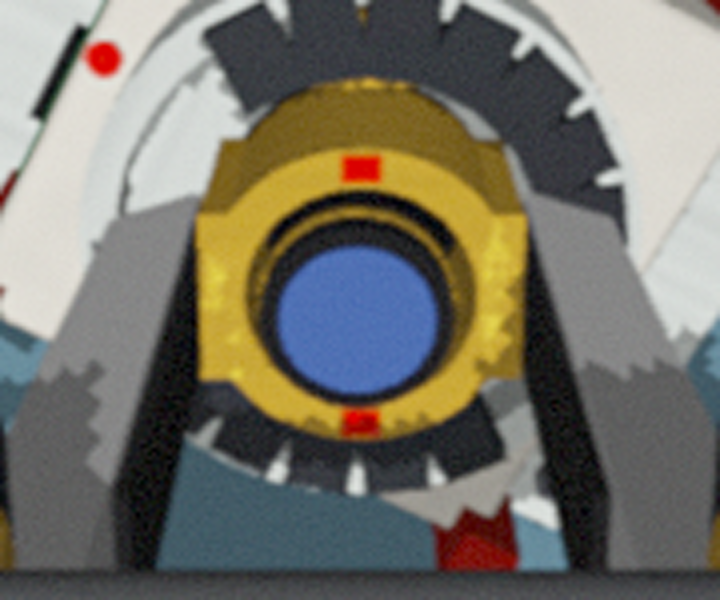

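```bash
python3 -m handwheel '0 0 0.0002 0 0 0.004 -0.3; 0 0 0 0 0 0 -0.3' >/dev/null; python3 mz.py 3;  python3 -m handwheel '0 0 0.0002 0 0 0.004 -0.3; 0 0 0 0 0 0 -0.3' >/dev/null; python3 mz.py 5
```

```text
t 33.65 P [4.957000e-01 5.990000e-02 7.800000e-02 1.251203e+02] F [ 0.32 -0.94 -0.83] M [-0.226 -0.079  0.059] sd [0.036 0.015 0.001] E7 -0.068 E7s [-0.104 -0.056 -0.045] gap 0.0396
t 34.15 P [4.957000e-01 5.990000e-02 7.790000e-02 1.236676e+02] F [-0.63 -0.9   1.11] M [-0.216  0.05   0.029] sd [0.025 0.021 0.029] E7 -0.055 E7s [-0.105 -0.054 -0.042 -0.038 -0.037] gap 0.0397
```

```bash
python3 -m handwheel '0 0 0.0001 0 0 0.0015 -0.3; 0 0 0 0 0 0.0015 -0.3; 0 0 0 0 0 0.0015 -0.3' >/dev/null; python3 mz.py 8
```

```text
t 34.92 P [4.958000e-01 6.000000e-02 7.790000e-02 1.220478e+02] F [-0.88 -0.64  2.99] M [-0.201  0.196  0.133] sd [0.027 0.028 0.037] E7 -0.119 E7s [-0.102 -0.147 -0.153 -0.12  -0.11  -0.108 -0.107 -0.107] gap 0.0397
```

```bash
python3 -m handwheel '0 0 0 0 0 0 -0.1; 0 0 0 0 0 0 -0.05; 0 0 0 0 0 0 -0.05' >/dev/null; python3 mz.py 6; python3 -m handwheel '0 0 0 0 0 0 -0.15; 0 0 0 0 0 0 -0.25; 0 0 0 0 0 0 -0.3; 0 0 0 0 0 0 -0.3' 20 >/dev/null; python3 mz.py 4
```

```text
t 35.6 P [4.958000e-01 6.000000e-02 7.770000e-02 1.220555e+02] F [ 0.04  0.28 -0.08] M [ 0.018 -0.106 -0.028] sd [0.036 0.032 0.021] E7 -0.001 E7s [-0.001 -0.001 -0.001 -0.    -0.    -0.   ] gap 0.0448
t 36.3 P [4.958000e-01 5.990000e-02 7.780000e-02 1.220584e+02] F [0.32 0.01 0.31] M [-0.006 -0.121  0.012] sd [0.019 0.023 0.026] E7 -0.015 E7s [-0.015 -0.015 -0.015 -0.015] gap 0.0397
```

```bash
for k in 1; do python3 -m handwheel '0 0 0 0 0 0.0007 -0.3' >/dev/null; python3 mz.py 2; python3 -m handwheel '0 0 0 0 0 0.0007 -0.3' >/dev/null; python3 mz.py 2;python3 -m handwheel '0 0 0 0 0 0.0007 -0.3' >/dev/null; python3 mz.py 2;python3 -m handwheel '0 0 0 0 0 0.0007 -0.3' >/dev/null; python3 mz.py 2; done
```

```text
t 36.52 P [4.958000e-01 6.000000e-02 7.780000e-02 1.218208e+02] F [ 0.5   0.11 -0.46] M [-0.005 -0.176  0.177] sd [0.023 0.002 0.027] E7 -0.187 E7s [-0.166 -0.208] gap 0.0395
t 36.75 P [4.958000e-01 6.000000e-02 7.780000e-02 1.215598e+02] F [-0.15 -0.27 -0.1 ] M [ 0.017 -0.183  0.214] sd [0.031 0.016 0.023] E7 -0.19 E7s [-0.173 -0.207] gap 0.0397
t 36.98 P [4.958000e-01 6.000000e-02 7.780000e-02 1.212938e+02] F [ 0.24  0.21 -0.65] M [ 0.047 -0.197  0.207] sd [0.014 0.065 0.008] E7 -0.197 E7s [-0.181 -0.213] gap 0.0399
t 37.2 P [4.958000e-01 5.990000e-02 7.780000e-02 1.210372e+02] F [ 0.59 -0.11  0.12] M [ 0.01  -0.215  0.238] sd [0.022 0.007 0.044] E7 -0.205 E7s [-0.189 -0.221] gap 0.0399
```

The steady turning torque of 0.20–0.22 N·m corresponds to about 11 N, which is snug and agrees with about 11.5° past contact. Releasing and backing off.

```bash
python3 -m handwheel '0 0 0 0 0 0 -0.1; 0 0 0 0 0 0 0.05; 0 0 0 0 0 0 0.1; 0 0 -0.01 0 0 0 0.1; 0 0 -0.05 0 0 0 0.1; 0 0 -0.1 0 0 0 0.1; 0 0 -0.1 0 0 0 0.1; 0 0 0 0 0 0 0.1; 0 0 0 0 0 0 0.1'
python3 rc.py w22
python3 - <<'E'
from h import *
a=cv2.imread("pics/w22.png")[150:340,200:440];cv2.imwrite("pics/w22e.png",cv2.resize(a,None,fx=3.3,fy=3.1,interpolation=cv2.INTER_CUBIC))
c=cam("scene");cv2.imwrite("pics/s22.png",c["frame"][:,:,::-1])
E
```

```text
time: 38.38
ee_pos: [0.4949, 0.0597, 0.2076]
ee_rot: [179.9, 0.1, 121.0]
wrist_force: [0.4, 0.3, -0.2]
finger_gap: 0.0516
[0.4949 0.0597 0.2076] [1.7992e+02 1.5000e-01 1.2103e+02] F [ 0.4  0.3 -0.2] M [-0.011 -0.145  0.028] gap 0.0516 t 38.375 j [  9.  25. -27. 110.  15.  48.   5.]
108 [293.4 165.8] tool@-13.5 [ 68.5  -11.31] w@.048 [0.4438 0.0988]
101 [384.9 204.5] tool@-13.5 [50.94 30.83] w@.048 [0.5359 0.1124]
13 [277.6 212.6] tool@-13.5 [ 47.09 -19.1 ] w@.048 [0.4527 0.0532]
13 [320.7 220. ] tool@-13.5 [43.6   1.03] w@.048 [0.4916 0.0683]
97 [258.3 256.6] tool@-13.5 [ 25.59 -29.08] w@.048 [0.4579 0.0052]
12 [320.5 259. ] tool@-13.5 [24.42  0.96] w@.048 [0.5116 0.0347]
79 [344.9 289.9] tool@-13.5 [ 8.41 13.06] w@.048 [0.5496 0.0194]
6 [265.5 435. ] tool@-13.5 [-78.47 -29.64] w@.048 [ 0.5665 -0.1777]
5 [291.8 444.4] tool@-13.5 [-84.85 -15.08] w@.048 [ 0.5987 -0.1736]
```

View pics/w22e.png

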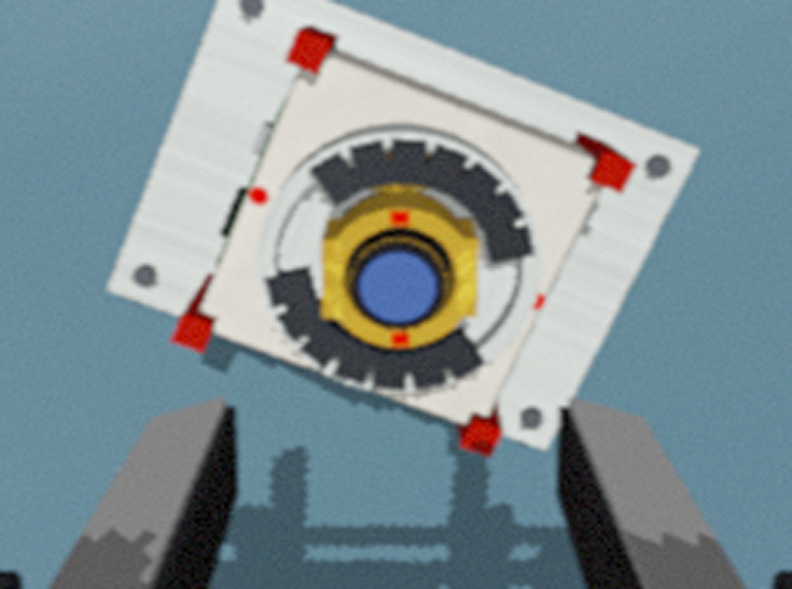

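View pics/s22.png

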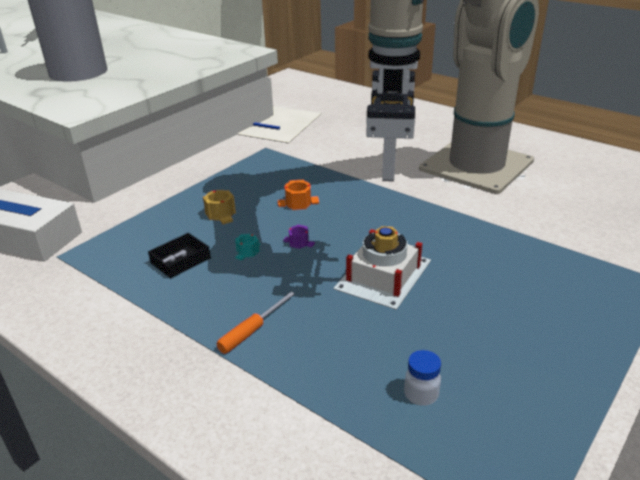

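The ring sits level with its marks at (320.7,220) and (320.5,259), its lugs are under the ramps, and it held its angle after release. The arm is clear, and the jar, screwdriver and bin are where they were.

```bash
python3 -c "
from bench import job
print(job.job_done())"
```

```text
the job is handed in; nothing more can be done
None
```

The lens is seated in the cell and the brass ring is screwed down on its flange to about 11 N by my estimate. I handed the job in at about 38 s; it reports no verdict.

- **Lens:** I lowered it flange first until it met the seat with about 5 N, with its underside roughly 4.5 mm below the land. The pictures showed it upright and centred before the ring went on.
- **Ring:** I took the smaller brass ring, let its lugs down through the gaps, re-gripped it on axis and turned it clockwise by about 67.5°. The lugs met the ramps after about 56°. I never read the ring-to-lens force directly. A turning torque of 0.20–0.22 N·m implies about 11 N, and the 11.5° turned past contact also gives about 11 N.
- **Last checks:** after release the ring held its angle, its rim looked level and the arm touched nothing. The screwdriver, jar and bin had not visibly moved.
- **Readings that disagreed:**
  - The top camera and the wrist camera differed by about 3 mm, so I aligned with the wrist camera.
  - Two wrist-camera estimates of where to set the ring along module x differed by about 1.7 mm. I used the one from the lens barrel, which also matched where the lens had gone in.
  - The torque readings taken at rest while tightening even changed sign. I therefore judged snugness only from slow turning after a fresh grip.

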